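# Unpack whetstones from their tubes into the counter rack

## Robot

A 6-joint arm with a two-finger parallel gripper is mounted at the origin on the work surface. World frame = base frame: x ahead of the robot, y to its left, z up, the work surface at z = 0. Lengths are in mm, angles in degrees, forces in N, time in s.
With the tool pointing down it reaches from about 350 to 850 mm from the base axis. Payload 8.1 kg.
Tool frame: the origin (TCP) lies between the finger pads; the fingertips stand ahead of it and the grasp point (between the pads) lies 2 mm behind it (nose_length is the z of the fingertips in the tool frame, in mm); z points along the fingers, y is the direction in which the jaws open and shut (so a half turn about z gives the same grasp; the last joint's range is limited). The gripper opens to 85 mm and grips with 20 to 120 N. Pads are 22 mm wide; open, the fingers measure 114 mm over their backs; the gripper's body (76 mm by 85 mm) begins 54 mm behind the grasp point. The pads swing forward as they close: fully open they stand 13 mm farther back than shut.
Start: joints at [72.399, 7.471, 85.268, -0, 87.261, -4.893], TCP at [131.969, 585.312, 248.292] pointing down, gripper open.
Joint ranges: [-169.43, 169.43], [-51.17, 129.36], [1.28, 143.12], [-76.62, 256.62], [0, 156.53], [-152.29, 152.29]. Speed limits (degrees/s): [136.94, 136.94, 159.86, 180, 180, 180].

## Interface

Orientations are given as [roll, pitch, yaw] about the fixed x, y, z axes, in that order (R = Rz(yaw) Ry(pitch) Rx(roll)).
In Python, from bench import * gives the robot as it stands.
- The arm moves only by the tool jog_arm, never from a script. Its argument "plan" is a list of rows, each a list of 3 entries, a list of its own where there are three numbers: the turn, a rotation vector about the tool's x, y, z in degrees, then the shift along the tool's x, y, z in m, then the gripper's target within -1 to 1 (fully open at 1, half-way at 0, shut at -1). A call has 1 to 12 rows; each row is the pose to reach, as a shift and turn from the pose commanded when the call began, along the tool's axes at that moment; what a row does not reach only later rows make up. A row lasts 1/8 s, in which the tool goes at most 62.5 mm and 10.7 degrees, less where a joint would pass 70% of its speed; a pose out of reach is approached as far as the arm can. A call with a gripper value outside its range is refused whole. The fingers move at their own pace and stop on an object; "force" is the grip in N (left out, the last holds). Time passes only in rows, so rows that repeat a pose let the fingers close. It gives the time, the measured TCP pose, the force and the opening at its end, in the units of the state.
- sense(): the state, without advancing time (a new reading comes with each control period).
- snapshot(name): name is "scene" or "side" or "wrist"; returns (picture, depth): 384x512x3 uint8, blue, green, red; 384x512 float32, mm along the optical axis (not along the pixel's ray), 0 where there is no reading.
- camera_info(name): a dict with "fov_y" (degrees; the focal length in pixels is half the picture's height over the tangent of half this angle, whatever the lens; pixels are square), "cx", "cy" (the principal point, pixels), "dist_coeffs" ([k1, k2, p1, p2, k3] as OpenCV has them; the pictures are not rectified), "origin" and "orientation" of the camera in the world. Camera axes: x right, y down, z forward; pixel columns grow to the right and rows downward; lengths in mm; the calibration is good to about 2 mm. A picture is of the moment at which its call begins: read the wrist's pose just before it. camera_info takes no time and is no camera call; for the wrist camera it gives the pose at the moment of the call.
- hand_in(): hands the job in, once; it reports no verdict.
The state is a dict: "time": time; "joint_pos": joint angles; "qd": joint speeds; "joint_efforts": joint torques, N m; "tool_pos": TCP position; "tcp_rot": TCP orientation; "ft_force": force on the tool from outside, world axes, zero at the start; "wrist_torque": the same for the moment, N m; "finger_gap": finger opening in mm.
Only numpy, scipy, OpenCV 4.12 (cv2) and the standard library are available. Lean on these libraries where they do the work, as an engineer would, in place of code of your own. Each camera call takes 0.05 s, during which the arm holds its last target.

## Task

Get the whetstones out of their packing tubes and onto the display rack: first tip every tube that holds a stone mouth-down until the end of its stone slides out of the mouth by a few centimetres, and lay the tube flat on the counter again with the stone still sticking out, so that all are ready at once. Then draw each stone out by its exposed end, hook its other end under the lip of a free bay and swing it down so that it lies flat in the bay, and tidy every tube, also any that came empty, away into the cardboard crate. Leave the other things on the counter where they are.

Things in the scene. Friction and masses are not known exactly. Their poses are not given: they have to be found in the camera images.
- tube_a: a clear square packing tube, grey plug closing one end, 145 mm long, 38 wide, 28 high outside; walls 4 mm, bore 30 x 20 mm, 140 mm deep, 60 g. Origin: centre of its underside; x runs along the tube to the open mouth (72.5 mm from the origin), z up. Lies on the counter with a whetstone wholly inside, or empty, mouth to the robot's right (-y). If stone_a is absent, this tube is empty.
- tube_b: a clear square packing tube, grey plug closing one end, 145 mm long, 38 wide, 28 high outside; walls 4 mm, bore 30 x 20 mm, 140 mm deep, 60 g. Origin: centre of its underside; x runs along the tube to the open mouth (72.5 mm from the origin), z up. Lies on the counter with a whetstone wholly inside, or empty, mouth to the robot's right (-y). If stone_b is absent, this tube is empty.
- tube_c: a clear square packing tube, grey plug closing one end, 145 mm long, 38 wide, 28 high outside; walls 4 mm, bore 30 x 20 mm, 140 mm deep, 60 g. Origin: centre of its underside; x runs along the tube to the open mouth (72.5 mm from the origin), z up. Lies on the counter with a whetstone wholly inside, or empty, mouth to the robot's right (-y). If stone_c is absent, this tube is empty.
- tube_a_mid (a point): centre of tube_a, 14 mm above its underside; axes as the tube. The bore is slick: the stone starts to slide when the tube is tipped about 20 deg and slides freely at 35 deg.
- tube_b_mid (a point): centre of tube_b, 14 mm above its underside; axes as the tube. The bore is slick: the stone starts to slide when the tube is tipped about 20 deg and slides freely at 35 deg.
- tube_c_mid (a point): centre of tube_c, 14 mm above its underside; axes as the tube. The bore is slick: the stone starts to slide when the tube is tipped about 20 deg and slides freely at 35 deg.
- stone_a: a whetstone stick, plain rectangular bar 120 x 24 x 14 mm, grey with a reddish upper face, about 100 g (0.07 to 0.13 kg), both ends alike. Origin: its centre; x along its length, y across its width, z through its 14 mm thickness. Starts wholly inside tube_a. May be absent: then tube_a is empty.
- stone_b: a whetstone stick, plain rectangular bar 120 x 24 x 14 mm, grey with a reddish upper face, about 100 g (0.07 to 0.13 kg), both ends alike. Origin: its centre; x along its length, y across its width, z through its 14 mm thickness. Starts wholly inside tube_b. May be absent: then tube_b is empty.
- stone_c: a whetstone stick, plain rectangular bar 120 x 24 x 14 mm, grey with a reddish upper face, about 100 g (0.07 to 0.13 kg), both ends alike. Origin: its centre; x along its length, y across its width, z through its 14 mm thickness. Starts wholly inside tube_c. May be absent: then tube_c is empty.
- rack: fixed plywood display rack, 170 mm (its x) by 215 mm (its y). Origin: centre of its underside; x points to the end with the lip. Three bays lie side by side along its x. The base board's top is at 10 mm; in each bay a raised rib, 16 mm wide, top at 22 mm, carries the stone, so fingers can reach down beside it. A stone must go in tilted, one end under the lip, then swing down inside the sill.
- lip (a point): middle of the inner edge of the aluminium lip strip, on its underside, 48 mm above the counter (26 mm above the ribs), 48 mm from the bays' middles. The lip runs across all bays, overhangs 16 mm inward from the back wall, and its top is 54 mm above the counter. The back wall is 64 mm from the bays' middles. Plywood cheeks, 30 mm apart and 38 mm high, guide each stone over the last 40 mm before it.
- sill (a point): middle of the top of the middle bay's sill: at each bay's end away from the lip, a stop 16 mm wide, 10 mm thick, 10 mm higher than the rib (32 mm above the counter), its inner face 64 mm from the bay's middle: each pocket is 128 mm long. Axes as the rack.
- bay0 (a point): middle of a bay of the rack, on top of its rib (22 mm above the counter), at -75 mm along the rack's y; axes as the rack. A seated stone's centre is 7 mm above it.
- bay1 (a point): middle of a bay of the rack, on top of its rib (22 mm above the counter), at 0 mm along the rack's y; axes as the rack. A seated stone's centre is 7 mm above it.
- bay2 (a point): middle of a bay of the rack, on top of its rib (22 mm above the counter), at +75 mm along the rack's y; axes as the rack. A seated stone's centre is 7 mm above it.
- crate: fixed open cardboard crate for empties, outside 180 mm (its x) by 270 mm (its y) by 50 mm high, walls and floor 6 mm thick. Origin: centre of its underside; z up.
- oil_can: bystander: steel can, 56 mm across, 120 mm high, origin at the centre of its underside.
- padlock: bystander: brass padlock standing up, 50 mm wide, 79 mm high, origin at the centre of its underside.
- pot: bystander: terracotta pot, 100 mm across, 90 mm high, origin at the centre of its underside.

How it is judged:
By the outcome, as a careful person would: the job done as asked, in the order asked, and still so for the second after the job is handed in, with the robot touching nothing.
Of stone_a, stone_b, stone_c only 2 to 3 are there at a start; the rules pass over those that are not, and their reading is None.
At some moment in a run one of tube_a, tube_b, tube_c may be knocked a few centimetres aside while the robot is not near it.
Once in a run the grip may slacken for a moment while it holds something.
It also fails if it takes over 210 s, if anything falls off the work surface, if the arm or the gripper's body presses on something with over 40 N, if the wrist force passes 120 N, or if a joint passes its speed limit or range.

## Working session

There is one attempt and no reset: what is moved stays moved. The work goes in short steps, Python scripts to look and compute and a tool call to move; the robot and the scene stay as the last step left them, time stands still between calls to the robot, and variables do not carry over. Pictures are saved under pics/ and viewed, and the job is handed in when it is done.

Besides the shell and the picture viewer there is one more tool, called after "Request:" as name([rows], argument=value, ...), one row to a line, values as JSON. jog_arm: Moves the arm, as the interface text tells. Its arguments: {"type":"object","properties":{"plan":{"type":"array","items":{"type":"array"}},"force":{"type":"number"}},"required":["plan"]}

```bash
ls; mkdir -p pics
python3 - <<'E'
from bench import *
import cv2
print(sense())
for n in ("scene","side","wrist"):
    print(n,camera_info(n))
    p,d=snapshot(n); cv2.imwrite(f"pics/{n}0.png",p); import numpy as np; np.save(f"pics/{n}0.npy",d)
E
```

```text
pics
{'time': 0.0, 'joint_pos': array([ 7.24002760e+01,  7.51668169e+00,  8.53288023e+01,  1.06404785e-03,
        8.72612580e+01, -4.89048587e+00]), 'qd': array([-0.01369209,  0.04234235,  0.0192005 , -0.01292722, -0.09512494,
        0.00946788]), 'joint_efforts': array([-2.40223534e-05, -5.69429147e+01, -5.00536323e+01, -4.37455346e-04,
        1.53802283e-02, -2.81826470e-05]), 'tool_pos': array([131.79184733, 584.82042376, 247.23256583]), 'tcp_rot': array([-1.79893737e+02, -1.01587753e-02,  1.67290701e+02]), 'ft_force': array([ 0.22362299, -0.30753148, -0.59378653]), 'wrist_torque': array([-0.00932696,  0.01672121, -0.04023157]), 'finger_gap': 85.59418446659255}
scene {'fov_y': 49.69436242208735, 'cx': 265.08678861233227, 'cy': 193.4015625636376, 'dist_coeffs': array([-0.1251597,  0.       ,  0.       ,  0.       ,  0.       ]), 'origin': array([ 974.13562227, -597.62397259,  878.06180034]), 'orientation': array([-139.83820524,   -0.22015085,   33.98600523])}
side {'fov_y': 51.38369083980069, 'cx': 256.3693517742985, 'cy': 185.79121629753573, 'dist_coeffs': array([-0.11056368,  0.        ,  0.        ,  0.        ,  0.        ]), 'origin': array([ 265.8793932 , -735.94646305,  683.77209449]), 'orientation': array([-127.58640273,    0.43529599,  -26.01420401])}
wrist {'fov_y': 65.68939535229957, 'cx': 255.03824553602837, 'cy': 183.2877193929766, 'dist_coeffs': array([-0.0236017,  0.       ,  0.       ,  0.       ,  0.       ]), 'origin': array([ 59.51245354, 600.84039103, 374.11156647]), 'orientation': array([1.63060910e+02, 8.72301022e-02, 7.72993568e+01])}
```

View pics/scene0.png

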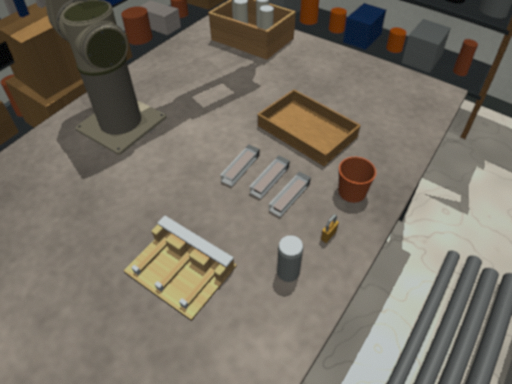

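View pics/side0.png

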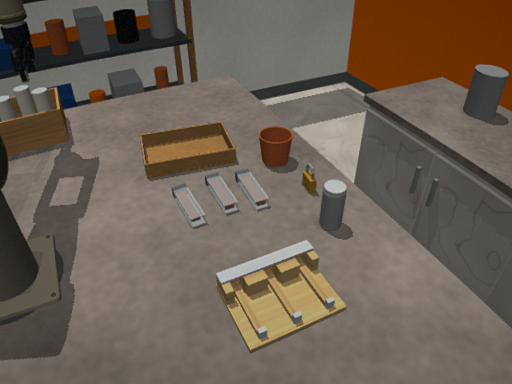

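View pics/wrist0.png

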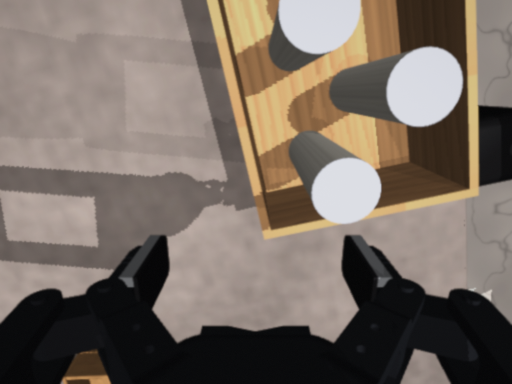

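Scene shows three tubes (rows 150–210, cols 220–310), the crate at (308,127), the rack at (180,265), the can at (289,258), the padlock at (330,228) and the pot at (356,178). Next I'll write the helpers and make zoomed crops.

```bash
cat > h.py <<'E'
from bench import *
import numpy as np, cv2
from scipy.spatial.transform import Rotation as Ro
def RR(o): return Ro.from_euler('xyz',o,degrees=True).as_matrix()
def cam(n,info=None):
    c=info or camera_info(n); f=192/np.tan(np.radians(c['fov_y']/2))
    K=np.array([[f,0,c['cx']],[0,f,c['cy']],[0,0,1.]])
    return dict(K=K,D=np.array(c['dist_coeffs']),o=np.array(c['origin']),R=RR(c['orientation']))
def rays(c,uv):
    p=cv2.undistortPoints(np.array(uv,float).reshape(-1,1,2),c['K'],c['D']).reshape(-1,2)
    return np.c_[p,np.ones(len(p))]@c['R'].T
def onz(c,uv,z):
    r=rays(c,uv); return c['o']+r*((z-c['o'][2])/r[:,2:3])
def bydepth(c,uv,d):
    return c['o']+rays(c,uv)*np.array(d,float).reshape(-1,1)
def proj(c,P):
    P=(np.array(P,float).reshape(-1,3)-c['o'])@c['R']
    return cv2.projectPoints(P,np.zeros(3),np.zeros(3),c['K'],c['D'])[0].reshape(-1,2)
def tri(cs,uvs):
    A=np.zeros((3,3));b=np.zeros(3);L=[]
    for c,uv in zip(cs,uvs):
        r=rays(c,[uv])[0];r/=np.linalg.norm(r);M=np.eye(3)-np.outer(r,r);A+=M;b+=M@c['o'];L.append((M,c['o']))
    x=np.linalg.solve(A,b); return x,[float(np.linalg.norm(M@(x-o))) for M,o in L]
def grab(n,tag):
    c=cam(n);p,d=snapshot(n);cv2.imwrite(f'pics/{tag}.png',p);np.save(f'pics/{tag}.npy',d);np.savez(f'pics/{tag}_cam.npz',**c);return c,p,d
def crop(p,x0,x1,y0,y1,k,name):
    cv2.imwrite(f'pics/{name}.png',cv2.resize(p[y0:y1,x0:x1],None,fx=k,fy=k,interpolation=cv2.INTER_CUBIC))
E
python3 - <<'E'
from h import *
p=cv2.imread('pics/scene0.png');crop(p,210,320,135,225,7,'s0t');crop(p,115,245,205,325,6,'s0r')
p=cv2.imread('pics/side0.png');crop(p,160,280,160,235,6,'d0t');crop(p,205,355,235,350,5,'d0r')
E
```

```text
(no output)
```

View pics/s0t.png

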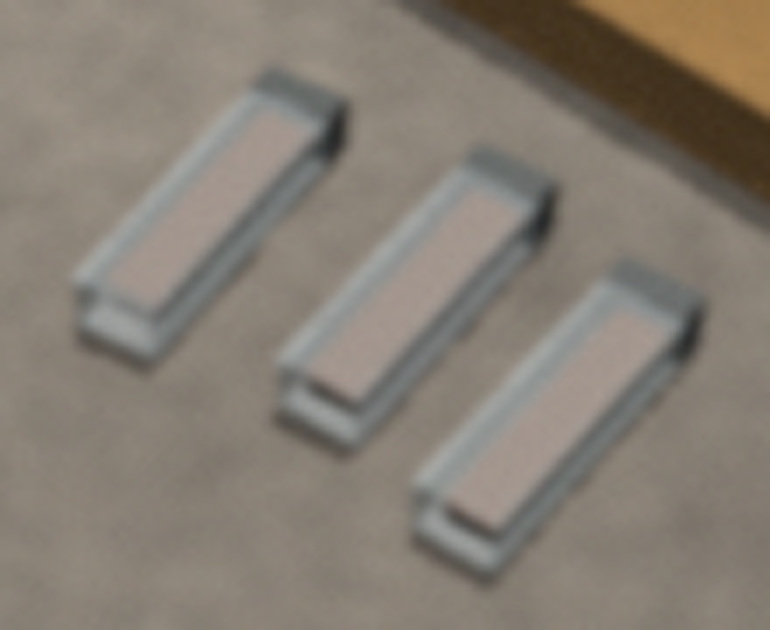

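View pics/d0t.png

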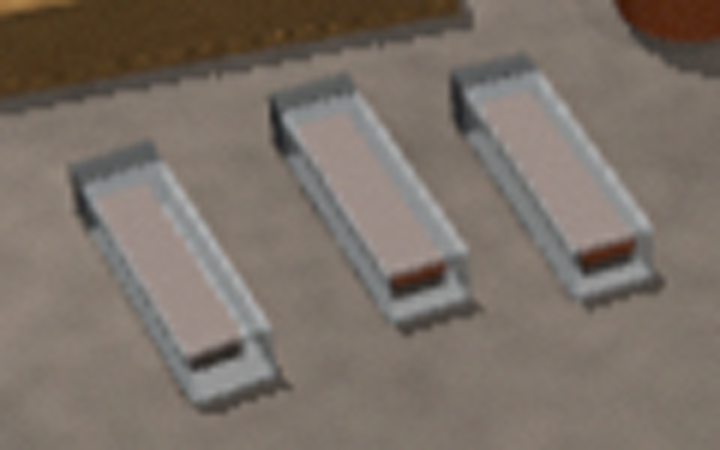

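View pics/d0r.png

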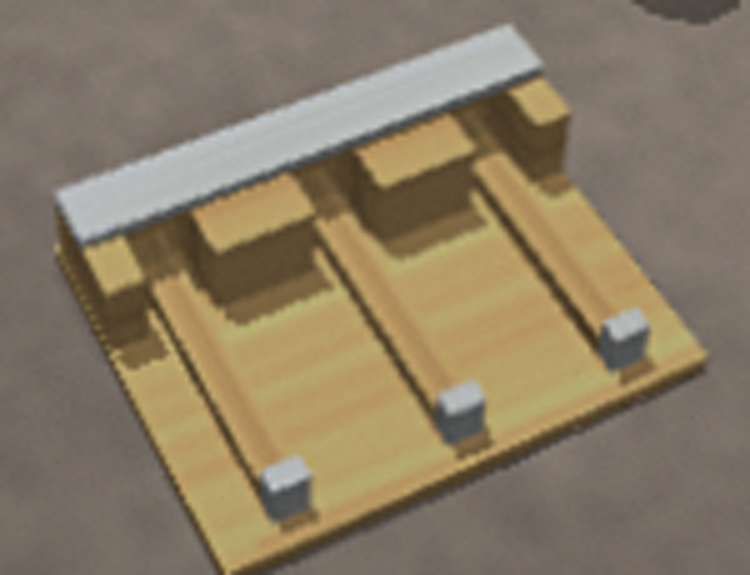

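View pics/s0r.png

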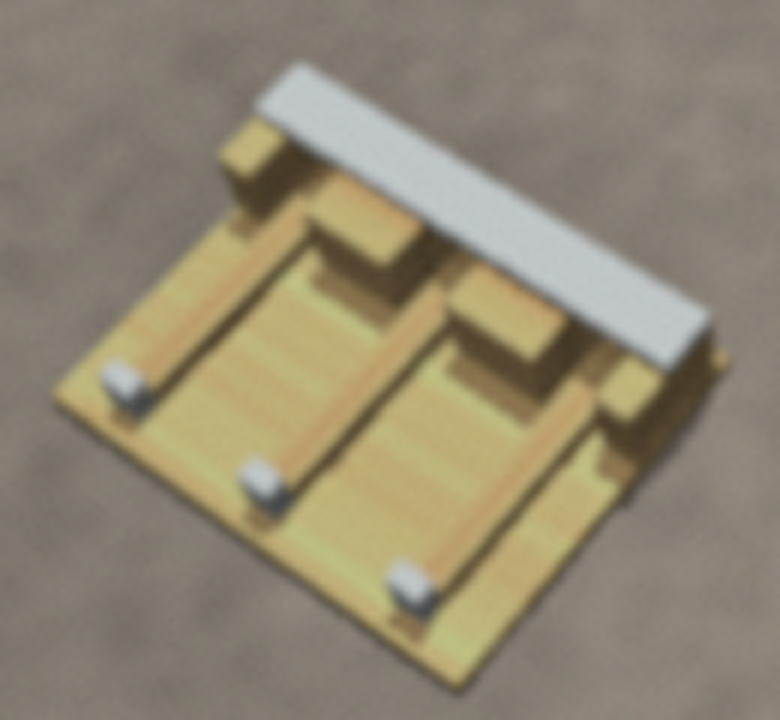

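Run:
```python
from h import *
np.set_printoptions(precision=1,suppress=True)
S=cam('scene');D=cam('side')
s=lambda q:(210+(q[0]+.5)/7-.5,135+(q[1]+.5)/7-.5)
d=lambda q:(160+(q[0]+.5)/6-.5,160+(q[1]+.5)/6-.5)
L={'T1pL':((268,68),(68,165)),'T1pR':((350,102),(155,143)),'T1mL':((80,340),(203,405)),'T1mR':((150,368),(275,382)),
'T2pL':((475,150),(268,95)),'T2pR':((555,182),(352,76)),'T2mL':((280,420),(405,325)),'T2mR':((348,452),(470,302)),
'T3pL':((620,262),(450,73)),'T3pR':((705,300),(535,57)),'T3mL':((415,545),(580,302)),'T3mR':((490,582),(652,282))}
for k,(a,b) in L.items(): print(k,*tri([S,D],[s(a),d(b)]))
s=lambda q:(115+(q[0]+.5)/6-.5,205+(q[1]+.5)/6-.5)
d=lambda q:(205+(q[0]+.5)/5-.5,235+(q[1]+.5)/5-.5)
L={'lipBL':((300,62),(57,192)),'lipFL':((257,103),(80,242)),'lipBR':((712,317),(512,25)),'lipFR':((670,366),(543,70)),
'baseL':((57,395),(230,573)),'baseR':((462,690),(706,357)),'sill0':((122,378),(285,475)),'sill1':((263,480),(460,397)),'sill2':((410,582),(624,328))}
for k,(a,b) in L.items(): print(k,*tri([S,D],[s(a),d(b)]))
# bystanders / crate
ds=np.load('pics/scene0.npy')
for n,q in {'can':(290,243),'padlock':(331,228),'pot':(356,165),'crFar':(294,94),'crL':(258,124),'crNear':(318,160),'crR':(358,131)}.items(): print(n,bydepth(S,[q],[ds[q[1],q[0]]]), onz(S,[q],50))
```

```text
T1pL [425.9 129.4  28.2] [0.26107375736727306, 0.26107375736739175]
T1pR [466.8 131.5  26.7] [1.0443933194106967, 1.0443933194108184]
T1mL [437.  -18.3  -0.2] [1.3498436831499718, 1.3498436831499945]
T1mR [469.3 -14.4  -2.3] [0.06798384755610297, 0.06798384755606844]
T2pL [525.4 138.2  28.2] [0.9360778748164399, 0.936077874816369]
T2pR [565.3 136.3  30. ] [1.609278633271354, 1.609278633271417]
T2mL [530.6 -10.2   2.1] [0.11586717314722747, 0.11586717314731391]
T2mR [561.8  -8.4   1.7] [0.05855175069763031, 0.058551750697585565]
T3pL [608.4 116.9  28.2] [0.5091219191197289, 0.5091219191198958]
T3pR [649.2 113.5  29.5] [2.394205583187732, 2.3942055831876923]
T3mL [606.4 -27.7  -2.1] [1.5226332782995642, 1.5226332782995826]
T3mR [640.5 -28.1  -2. ] [0.14800335913900653, 0.14800335913908416]
lipBL [ 419.9 -220.7   54. ] [1.3825068726663161, 1.3825068726662308]
lipFL [ 418.9 -246.6   52.4] [2.0008833554362124, 2.0008833554362058]
lipBR [ 635.5 -221.5   53.2] [1.03169131967266, 1.0316913196728288]
lipFR [ 634.6 -247.7   50.6] [1.9408797630763541, 1.9408797630762633]
baseL [ 421.1 -380.2    7.3] [1.138530923632804, 1.1385309236328964]
baseR [ 635.  -380.4    5. ] [0.15379990263948135, 0.15379990263934049]
sill0 [ 451.4 -365.3   30. ] [0.9350876548184245, 0.9350876548185202]
sill1 [ 527.  -364.9   28.8] [0.1586498995132438, 0.15864989951340933]
sill2 [ 601.2 -365.4   28.5] [1.00545279427646, 1.0054527942763736]
can [[ 743.4 -153.3  121.7]] [[ 721.5 -111.1   50. ]]
padlock [[781.1 -15.1  46.4]] [[781.9 -17.7  50. ]]
pot [[742.3 199.1  63.8]] [[738.4 212.6  50. ]]
crFar [[415.9 410.2  36.8]] [[424.6 394.4  50. ]]
crL [[384.8 241.9   8.2]] [[413.1 201.5  50. ]]
crNear [[627.6 199.2  17.6]] [[640.6 169.2  50. ]]
crR [[673.7 369.4  30.2]] [[680.8 346.8  50. ]]
```

```bash
cat > pl.py <<'E'
import json,sys
from h import *
F='cmd.json'
def Rt(al=0,tilt=0): # al: yaw offset about world z; tilt about (rotated) world x, + = -y side down
    return (Ro.from_euler('z',al,degrees=True)*Ro.from_euler('x',tilt,degrees=True)*Ro.from_euler('z',90,degrees=True)*Ro.from_euler('x',180,degrees=True))
def getc():
    c=json.load(open(F)); return np.array(c['p']),Ro.from_quat(c['q'])
def setc(p,R): json.dump(dict(p=list(map(float,p)),q=list(map(float,R.as_quat()))),open(F,'w'))
def rows(wps):
    """wps: list of (pos,R,n,grip): interpolate n rows to there from previous. prints rows, stores the rounded end as pending"""
    p0,R0=getc(); out=[]; p,R=p0,R0; g0=None
    for (q,Q,n,g) in wps:
        q=np.array(q,float); dv=(R.inv()*Q).as_rotvec()
        for i in range(1,n+1):
            t=i/n; pi=p+(q-p)*t; Ri=R*Ro.from_rotvec(dv*t)
            tv=np.round((R0.inv()*Ri).as_rotvec(degrees=True),1)+0; sh=np.round(R0.inv().apply(pi-p0)/1000,4)+0
            out.append([tv.tolist(),sh.tolist(),g])
        p,R=q,Q
    emit(out)
def emit(out):
    p0,R0=getc(); tv,sh,_=out[-1]
    setc(p0+R0.apply(np.array(sh)*1000),R0*Ro.from_rotvec(tv,degrees=True))
    print(len(out),json.dumps(out).replace(' ',''))
def st():
    s=sense(); p,R=getc()
    e=R0d=(R.inv()*Ro.from_euler('xyz',s['tcp_rot'],degrees=True)).as_rotvec(degrees=True)
    print('t %.2f'%s['time'],'pos',np.round(s['tool_pos'],1),'cmd',np.round(p,1),'roterr',np.round(e,1),'F',np.round(s['ft_force'],1),'gap %.1f'%s['finger_gap'],'q',np.round(s['joint_pos'],0))
E
python3 - <<'E'
from pl import *
import bench; print([x for x in dir(bench) if not x.startswith('_')])
setc([131.969,585.312,248.292],Ro.from_euler('xyz',[180,0,167.292],degrees=True))
rows([([535,0,320],Rt(),12,1)])
E
```

```text
['PlanningError', 'camera_info', 'hand_in', 'nose_length', 'sense', 'snapshot']
12 [[[0.0,0.0,6.4],[-0.0435,-0.0402,-0.006],1],[[0.0,0.0,12.9],[-0.087,-0.0804,-0.012],1],[[0.0,0.0,19.3],[-0.1305,-0.1206,-0.0179],1],[[0.0,0.0,25.8],[-0.174,-0.1608,-0.0239],1],[[0.0,0.0,32.2],[-0.2175,-0.201,-0.0299],1],[[0.0,0.0,38.6],[-0.261,-0.2412,-0.0359],1],[[0.0,0.0,45.1],[-0.3045,-0.2814,-0.0418],1],[[0.0,0.0,51.5],[-0.3479,-0.3215,-0.0478],1],[[0.0,0.0,58.0],[-0.3914,-0.3617,-0.0538],1],[[0.0,0.0,64.4],[-0.4349,-0.4019,-0.0598],1],[[0.0,0.0,70.9],[-0.4784,-0.4421,-0.0657],1],[[0.0,0.0,77.3],[-0.5219,-0.4823,-0.0717],1]]
```

Request:
jog_arm([
  [[0,0,12.9],[-0.0435,-0.0402,-0.006],1],
  [[0,0,19.3],[-0.087,-0.0804,-0.012],1],
  [[0,0,25.8],[-0.1305,-0.1206,-0.018],1],
  [[0,0,32.2],[-0.174,-0.1608,-0.024],1],
  [[0,0,38.6],[-0.2175,-0.201,-0.03],1],
  [[0,0,45.1],[-0.261,-0.2412,-0.036],1],
  [[0,0,51.5],[-0.3045,-0.2814,-0.042],1],
  [[0,0,58],[-0.348,-0.3215,-0.048],1],
  [[0,0,64.4],[-0.3915,-0.3617,-0.054],1],
  [[0,0,70.9],[-0.435,-0.402,-0.06],1],
  [[0,0,77.3],[-0.4785,-0.442,-0.066],1],
  [[0,0,77.3],[-0.5219,-0.4823,-0.0717],1],
])

```text
time: 1.65
tool_pos: [535.7, -1.8, 320.0]
tcp_rot: [180.0, -0.0, 89.9]
ft_force: [1.1, 1.3, -0.3]
finger_gap: 85.8
```

Run:
```python
from pl import *
st(); print(nose_length)
grab('wrist','w1'); st()
```

```text
t 1.65 pos [535.7  -1.8 320. ] cmd [535.   0. 320.] roterr [-0.   0.   0.1] F [ 1.1  1.3 -0.3] gap 85.8 q [-6. -4. 89.  0. 94. -6.]
17.0
t 1.70 pos [538.3  -7.6 319.7] cmd [535.   0. 320.] roterr [-0.1 -0.2  0.2] F [-4.5 -4.8 -0.1] gap 85.4 q [-6. -3. 89. -0. 94. -6.]
```

View pics/w1.png

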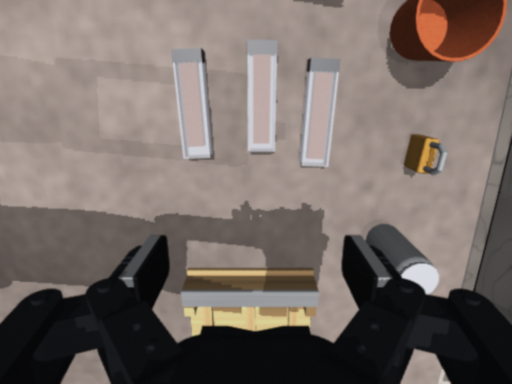

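The wrist view shows the three stoned tubes at about (192,103), (262,97) and (321,112), mouths down. The arm was still settling, so I'll retake it and segment.

Run:
```python
from pl import *
st(); c,p,d=grab('wrist','w2'); st()
crop(p,160,350,30,175,4,'w2c')
hsv=cv2.cvtColor(p,cv2.COLOR_BGR2HSV)
for q in [(192,103),(262,97),(321,112),(188,55),(262,47),(230,100),(205,100)]: print(q,p[q[1],q[0]],hsv[q[1],q[0]],d[q[1],q[0]], np.round(bydepth(c,[q],[d[q[1],q[0]]])[0],1))
```

```text
t 1.70 pos [538.3  -7.6 319.7] cmd [535.   0. 320.] roterr [-0.1 -0.2  0.2] F [-4.5 -4.8 -0.1] gap 85.4 q [-6. -3. 89. -0. 94. -6.]
t 1.75 pos [536.8  -4.8 319.3] cmd [535.   0. 320.] roterr [ 0.  -0.1  0.3] F [-0.1  0.3 -0. ] gap 85.3 q [-6. -3. 89. -0. 94. -6.]
(192, 103) [166 169 188] [  4  30 188] 402.7114 [453.5  52.4  29.2]
(262, 97) [167 170 189] [  4  30 189] 399.871 [548.5  59.8  29.9]
(321, 112) [166 169 189] [  4  31 189] 406.2916 [629.4  39.7  29.3]
(188, 55) [157 153 154] [128   6 157] 383.90338 [452.3 112.9  30.2]
(262, 47) [160 156 158] [135   6 160] 381.84772 [548.3 122.   29.5]
(230, 100) [134 139 153] [  8  32 153] 428.44882 [503.   55.3   1.3]
(205, 100) [122 119 121] [140   6 122] 420.58896 [468.2  55.7   9.4]
```

View pics/w2c.png

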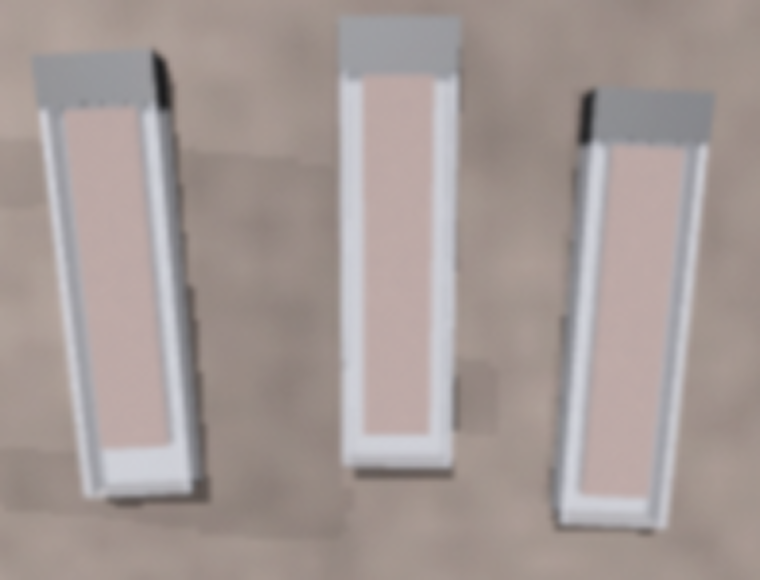

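Run:
```python
from pl import *
c=dict(np.load('pics/w2_cam.npz'))
f=lambda q:(160+(q[0]+.5)/4-.5,30+(q[1]+.5)/4-.5)
T={'T1':[(33,56),(155,50),(85,495),(193,490)],'T2':[(340,16),(462,15),(343,467),(453,467)],'T3':[(592,92),(714,92),(558,524),(666,528)]}
for k,v in T.items():
    P=onz(c,[f(q) for q in v],28)[:,:2]
    b=(P[0]+P[1])/2;m=(P[2]+P[3])/2
    print(k,np.round(P,1).tolist(),'centre',np.round((b+m)/2,1),'len',np.round(np.linalg.norm(b-m),1),'yawoff',np.round(np.degrees(np.arctan2(m[0]-b[0],-(m[1]-b[1]))),1),'w',np.linalg.norm(P[0]-P[1]).round(1),np.linalg.norm(P[2]-P[3]).round(1))
```

```text
T1 [[426.7, 127.1], [466.3, 128.5], [432.8, -17.2], [471.5, -15.6]] centre [449.3  55.7] len 144.3 yawoff 2.3 w 39.6 38.8
T2 [[526.1, 138.2], [565.2, 138.3], [525.1, -7.6], [564.1, -7.8]] centre [545.1  65.3] len 146.0 yawoff -0.4 w 39.1 39.0
T3 [[607.8, 115.3], [647.7, 115.4], [602.2, -28.6], [641.2, -30.2]] centre [624.7  43. ] len 144.9 yawoff -2.4 w 39.8 39.1
```

Run:
```python
from pl import *
st()
R=Rt(2.3)
rows([([449.7,56.5,100],R,6,0.4),([449.7,56.5,40],R,2,0.4),([449.7,56.5,21],R,2,0.4),([449.7,56.5,21],R,2,0.4)])
```

```text
t 1.75 pos [536.8  -4.8 319.3] cmd [535.   0. 320.] roterr [ 0.  -0.1  0.3] F [-0.1  0.3 -0. ] gap 85.3 q [-6. -3. 89. -0. 94. -6.]
12 [[[0.0,0.0,-0.4],[0.0094,-0.0142,0.0367],0.4],[[0.0,0.0,-0.8],[0.0188,-0.0284,0.0733],0.4],[[0.0,0.0,-1.2],[0.0282,-0.0426,0.11],0.4],[[0.0,0.0,-1.5],[0.0376,-0.0569,0.1467],0.4],[[0.0,0.0,-1.9],[0.0471,-0.0711,0.1833],0.4],[[0.0,0.0,-2.3],[0.0565,-0.0853,0.22],0.4],[[0.0,0.0,-2.3],[0.0565,-0.0853,0.25],0.4],[[0.0,0.0,-2.3],[0.0565,-0.0853,0.28],0.4],[[0.0,0.0,-2.3],[0.0565,-0.0853,0.2895],0.4],[[0.0,0.0,-2.3],[0.0565,-0.0853,0.299],0.4],[[0.0,0.0,-2.3],[0.0565,-0.0853,0.299],0.4],[[0.0,0.0,-2.3],[0.0565,-0.0853,0.299],0.4]]
```

Request:
jog_arm([
  [[0,0,-0.4],[0.0094,-0.0142,0.0367],0.4],
  [[0,0,-0.8],[0.0188,-0.0284,0.0733],0.4],
  [[0,0,-1.2],[0.0282,-0.0426,0.11],0.4],
  [[0,0,-1.5],[0.0376,-0.0569,0.1467],0.4],
  [[0,0,-1.9],[0.0471,-0.0711,0.1833],0.4],
  [[0,0,-2.3],[0.0565,-0.0853,0.22],0.4],
  [[0,0,-2.3],[0.0565,-0.0853,0.25],0.4],
  [[0,0,-2.3],[0.0565,-0.0853,0.28],0.4],
  [[0,0,-2.3],[0.0565,-0.0853,0.2895],0.4],
  [[0,0,-2.3],[0.0565,-0.0853,0.299],0.4],
  [[0,0,-2.3],[0.0565,-0.0853,0.299],0.4],
  [[0,0,-2.3],[0.0565,-0.0853,0.299],0.4],
], force=40)

```text
time: 3.25
tool_pos: [450.5, 56.5, 21.9]
tcp_rot: [179.9, 0.0, 92.3]
ft_force: [-0.3, -0.1, 0.1]
finger_gap: 59.5
```

Run:
```python
from pl import *
st(); c,p,d=grab('side','d1'); crop(p,120,300,110,240,4,'d1c')
```

```text
t 3.25 pos [450.5  56.5  21.9] cmd [449.7  56.5  21. ] roterr [-0.1 -0.   0. ] F [-0.3 -0.1  0.1] gap 59.5 q [  1.  -1. 119.  -0.  62.  -2.]
```

View pics/d1c.png

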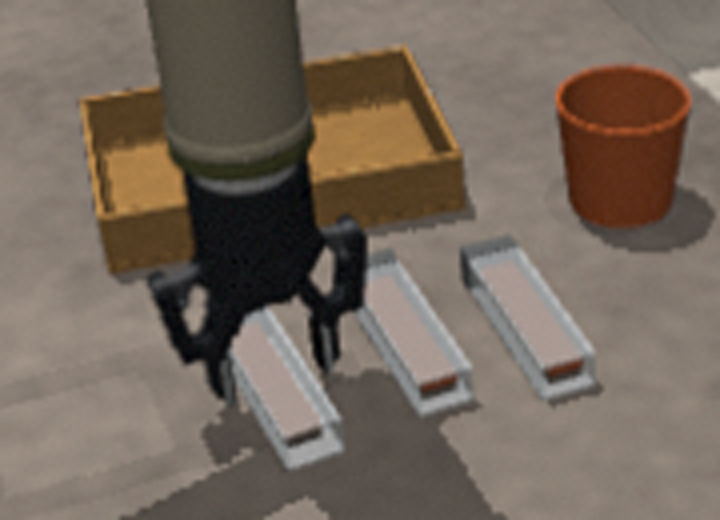

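```bash
cat >> pl.py <<'E'
def tip(angs,zt,e=30,lift=3,g=-1,save=None):
    """rows tipping about P; base = cmd pose now (level) or saved"""
    p0,R0=getc()
    P=np.array([-(72.5+e),0,zt-4.])
    out=[]
    for a in angs:
        sh=P-Ro.from_euler('y',a,degrees=True).apply(P)+[0,0,-lift]
        out.append([[0.0,float(a),0.0],(np.round(sh/1000,4)+0).tolist(),g])
    return out
E
python3 - <<'E'
from pl import *
o=tip([0]*1,21.9,g=-1)
z=[[[0,0,0],[0,0,0],-1]]*4
emit(z+o+tip([5,11,17,23,29,35,40],21.9))
E
```

```text
12 [[[0,0,0],[0,0,0],-1],[[0,0,0],[0,0,0],-1],[[0,0,0],[0,0,0],-1],[[0,0,0],[0,0,0],-1],[[0.0,0.0,0.0],[0.0,0.0,-0.003],-1],[[0.0,5.0,0.0],[-0.002,0.0,-0.0119],-1],[[0.0,11.0,0.0],[-0.0053,0.0,-0.0222],-1],[[0.0,17.0,0.0],[-0.0097,0.0,-0.0322],-1],[[0.0,23.0,0.0],[-0.0151,0.0,-0.0416],-1],[[0.0,29.0,0.0],[-0.0215,0.0,-0.0504],-1],[[0.0,35.0,0.0],[-0.0288,0.0,-0.0586],-1],[[0.0,40.0,0.0],[-0.0355,0.0,-0.0647],-1]]
```

Request:
jog_arm([
  [[0,0,0],[0,0,0],-1],
  [[0,0,0],[0,0,0],-1],
  [[0,0,0],[0,0,0],-1],
])

```text
time: 3.68
tool_pos: [450.3, 56.5, 21.7]
tcp_rot: [179.9, 0.0, 92.3]
ft_force: [-1.2, -0.2, 6.7]
finger_gap: 37.2
```

Request:
jog_arm([
  [[0,0,0],[0,0,-0.003],-1],
  [[0,0,0],[0,0,-0.003],-1],
  [[0,5,0],[-0.002,0,-0.0119],-1],
  [[0,11,0],[-0.0053,0,-0.0222],-1],
  [[0,17,0],[-0.0097,0,-0.0322],-1],
  [[0,23,0],[-0.0151,0,-0.0416],-1],
  [[0,29,0],[-0.0215,0,-0.0504],-1],
  [[0,35,0],[-0.0288,0,-0.0586],-1],
  [[0,40,0],[-0.0355,0,-0.0647],-1],
  [[0,40,0],[-0.0355,0,-0.0647],-1],
  [[0,40,0],[-0.0355,0,-0.0647],-1],
  [[0,40,0],[-0.0355,0,-0.0647],-1],
])

```text
time: 5.18
tool_pos: [451.0, 21.7, 85.7]
tcp_rot: [180.0, -39.9, 92.4]
ft_force: [0.2, 0.9, -1.5]
finger_gap: 37.4
```

Run:
```python
from pl import *
st(); c,p,d=grab('side','d2'); crop(p,120,300,110,240,4,'d2c')
```

```text
t 5.17 pos [451.   21.7  85.7] cmd [451.1  21.1  85.7] roterr [ 0.  -0.1 -0.1] F [ 0.2  0.9 -1.5] gap 37.4 q [-29.   8. 112.  33.  85. -42.]
```

View pics/d2c.png

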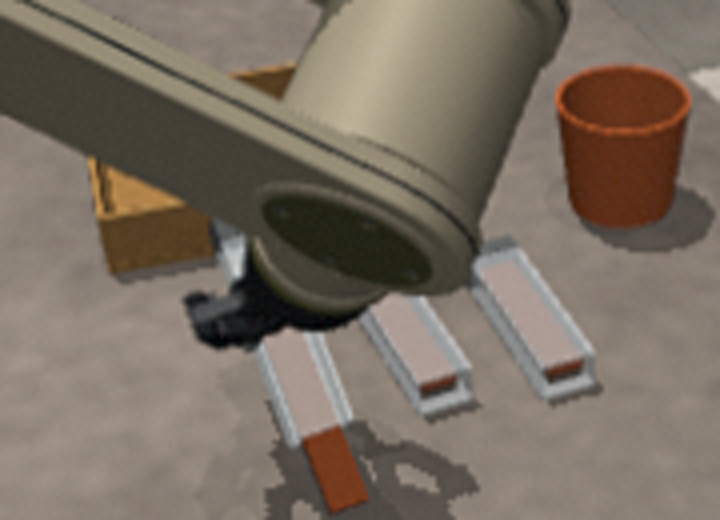

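```bash
cat >> pl.py <<'E'
def tippose(base,al,zt,a,e=30,lift=3):
    R0=Rt(al);P=np.array([-(72.5+e),0,zt-4.])
    sh=P-Ro.from_euler('y',a,degrees=True).apply(P)+[0,0,-lift]
    return np.array(base)+R0.apply(sh), Rt(al,a)
def tipdown(base,al,zt,angs=(33,26,19,12,6,0),e=30,lift=3):
    w=[(*tippose(base,al,zt,a,e,lift),1,-1) for a in angs]
    w+=[(base,Rt(al),2,-1),(base,Rt(al),1,-1)]
    rows(w)
def tipup(base,al,zt,angs=(5,11,17,23,29,35,40),e=30,lift=3,hold=3):
    w=[(*tippose(base,al,zt,0,e,lift),2,-1)]+[(*tippose(base,al,zt,a,e,lift),1,-1) for a in angs]
    w+=[(*tippose(base,al,zt,angs[-1],e,lift),1,-1)]*hold
    rows(w)
E
python3 - <<'E'
from pl import *
tipdown([449.7,56.5,21],2.3,21.9); print(getc()[0])
E
```

```text
9 [[[0.0,-7.0,0.0],[0.0014,0.0,0.0126],-1],[[0.0,-14.0,0.0],[0.0013,0.0,0.0253],-1],[[0.0,-21.0,0.0],[-0.0004,0.0,0.0379],-1],[[0.0,-28.0,0.0],[-0.0036,0.0,0.0502],-1],[[0.0,-34.0,0.0],[-0.0075,0.0,0.0604],-1],[[0.0,-40.0,0.0],[-0.0125,0.0,0.0701],-1],[[0.0,-40.0,0.0],[-0.0134,0.0,0.0712],-1],[[0.0,-40.0,0.0],[-0.0144,0.0,0.0724],-1],[[0.0,-40.0,0.0],[-0.0144,0.0,0.0724],-1]]
[449.694554    56.53636489  20.97424074]
```

Request:
jog_arm([
  [[0,-7,0],[0.0014,0,0.0126],-1],
  [[0,-14,0],[0.0013,0,0.0253],-1],
  [[0,-21,0],[-0.0004,0,0.0379],-1],
  [[0,-28,0],[-0.0036,0,0.0502],-1],
  [[0,-34,0],[-0.0075,0,0.0604],-1],
  [[0,-40,0],[-0.0125,0,0.0701],-1],
  [[0,-40,0],[-0.0134,0,0.0712],-1],
  [[0,-40,0],[-0.0144,0,0.0724],-1],
  [[0,-40,0],[-0.0144,0,0.0724],-1],
])

```text
time: 6.35
tool_pos: [450.3, 56.5, 21.8]
tcp_rot: [179.9, -0.1, 92.3]
ft_force: [0.1, 1.6, 1.2]
finger_gap: 37.5
```

Run:
```python
from pl import *
st(); c,p,d=grab('side','d3'); crop(p,120,300,110,240,4,'d3c')
b=[449.7,56.5,21];R=Rt(2.3)
rows([(b,R,2,.4),([449.7,56.5,90],R,2,.4),([545.3,65,90],Rt(-.4),3,.4),([545.3,65,40],Rt(-.4),2,.4),([545.3,65,22],Rt(-.4),2,.4),([545.3,65,22],Rt(-.4),1,.4)])
```

```text
t 6.35 pos [450.3  56.5  21.8] cmd [449.7  56.5  21. ] roterr [-0.1  0.1  0. ] F [0.1 1.6 1.2] gap 37.5 q [  1.  -1. 119.   0.  62.  -2.]
12 [[[0.0,0.0,0.0],[0.0,0.0,0.0],0.4],[[0.0,0.0,0.0],[0.0,0.0,0.0],0.4],[[0.0,0.0,0.0],[0.0,0.0,-0.0345],0.4],[[0.0,0.0,0.0],[0.0,0.0,-0.069],0.4],[[0.0,0.0,0.9],[0.0015,0.032,-0.069],0.4],[[0.0,0.0,1.8],[0.0031,0.0639,-0.069],0.4],[[0.0,0.0,2.7],[0.0046,0.0959,-0.069],0.4],[[0.0,0.0,2.7],[0.0046,0.0959,-0.044],0.4],[[0.0,0.0,2.7],[0.0046,0.0959,-0.019],0.4],[[0.0,0.0,2.7],[0.0046,0.0959,-0.01],0.4],[[0.0,0.0,2.7],[0.0046,0.0959,-0.001],0.4],[[0.0,0.0,2.7],[0.0046,0.0959,-0.001],0.4]]
```

View pics/d3c.png

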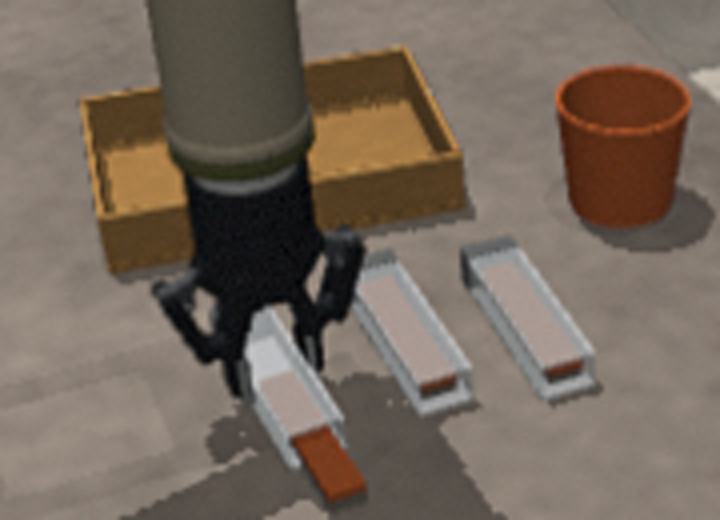

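Tube 1 is laid flat with its stone sticking out (end near crop (335,490)), and tubes 2 and 3 haven't moved. On to tube 2.

Request:
jog_arm([
  [[0,0,0],[0,0,0],0.4],
  [[0,0,0],[0,0,0],0.4],
  [[0,0,0],[0,0,-0.0345],0.4],
  [[0,0,0],[0,0,-0.069],0.4],
  [[0,0,-0.9],[0.0015,0.032,-0.069],0.4],
  [[0,0,1.8],[0.0031,0.0639,-0.069],0.4],
  [[0,0,2.7],[0.0046,0.0959,-0.069],0.4],
  [[0,0,2.7],[0.0046,0.0959,-0.044],0.4],
  [[0,0,2.7],[0.0046,0.0959,-0.019],0.4],
  [[0,0,2.7],[0.0046,0.0959,-0.01],0.4],
  [[0,0,2.7],[0.0046,0.0959,-0.001],0.4],
  [[0,0,2.7],[0.0046,0.0959,-0.001],0.4],
])

```text
time: 7.9
tool_pos: [545.2, 64.9, 21.9]
tcp_rot: [-180.0, 0.0, 89.6]
ft_force: [0.3, -0.6, -0.2]
finger_gap: 59.9
```

Run:
```python
from pl import *
st(); c,p,d=grab('side','d4'); crop(p,120,300,110,240,4,'d4c')
tipup([545.3,65,22],-.4,22.8)
```

```text
t 7.90 pos [545.2  64.9  21.9] cmd [545.3  65.   22. ] roterr [ 0. -0.  0.] F [ 0.3 -0.6 -0.2] gap 59.9 q [  1.  13. 104.  -0.  63.   2.]
12 [[[0.0,0.0,0.0],[0.0,0.0,-0.0015],-1],[[0.0,0.0,0.0],[0.0,0.0,-0.003],-1],[[0.0,5.0,0.0],[-0.002,0.0,-0.0119],-1],[[0.0,11.0,0.0],[-0.0054,0.0,-0.0222],-1],[[0.0,17.0,0.0],[-0.0099,0.0,-0.0322],-1],[[0.0,23.0,0.0],[-0.0155,0.0,-0.0416],-1],[[0.0,29.0,0.0],[-0.0219,0.0,-0.0504],-1],[[0.0,35.0,0.0],[-0.0293,0.0,-0.0584],-1],[[0.0,40.0,0.0],[-0.036,0.0,-0.0645],-1],[[0.0,40.0,0.0],[-0.036,0.0,-0.0645],-1],[[0.0,40.0,0.0],[-0.036,0.0,-0.0645],-1],[[0.0,40.0,0.0],[-0.036,0.0,-0.0645],-1]]
```

View pics/d4c.png

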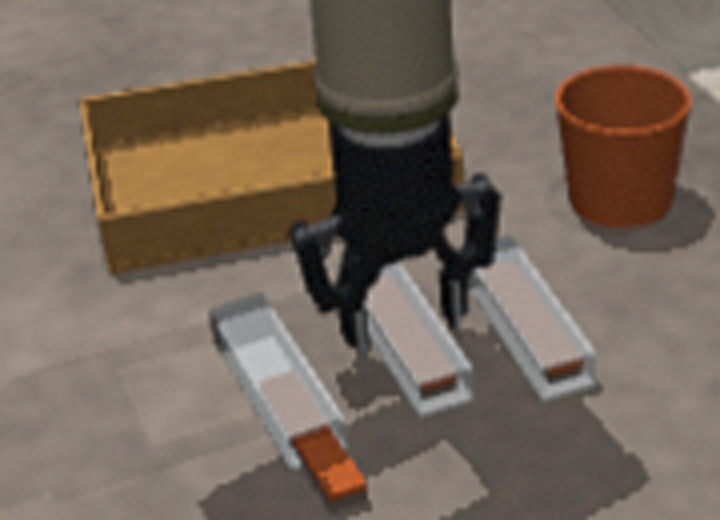

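Request:
jog_arm([
  [[0,0,0],[0,0,0],-1],
  [[0,0,0],[0,0,0],-1],
  [[0,0,0],[0,0,0],-1],
])

```text
time: 8.32
tool_pos: [546.2, 65.0, 23.1]
tcp_rot: [179.9, -0.0, 89.6]
ft_force: [-1.1, 1.2, 6.0]
finger_gap: 37.1
```

Request:
jog_arm([
  [[0,0,0],[0,0,-0.0015],-1],
  [[0,0,0],[0,0,-0.003],-1],
  [[0,5,0],[-0.002,0,-0.0119],-1],
  [[0,11,0],[-0.0054,0,-0.0222],-1],
  [[0,17,0],[-0.0099,0,-0.0322],-1],
  [[0,23,0],[-0.0155,0,-0.0416],-1],
  [[0,29,0],[-0.0219,0,-0.0504],-1],
  [[0,35,0],[-0.0293,0,-0.0584],-1],
  [[0,40,0],[-0.036,0,-0.0645],-1],
  [[0,40,0],[-0.036,0,-0.0645],-1],
  [[0,40,0],[-0.036,0,-0.0645],-1],
  [[0,40,0],[-0.036,0,-0.0645],-1],
])

```text
time: 9.82
tool_pos: [545.0, 29.8, 86.6]
tcp_rot: [180.0, -39.9, 89.7]
ft_force: [-0.8, 0.5, -1.9]
finger_gap: 37.6
```

Run:
```python
from pl import *
st(); c,p,d=grab('side','d5'); crop(p,120,300,110,240,4,'d5c')
tipdown([545.3,65,22],-.4,22.8)
```

```text
t 9.82 pos [545.   29.8  86.6] cmd [545.1  29.   86.5] roterr [ 0.  -0.1 -0.1] F [-0.8  0.5 -1.9] gap 37.6 q [-25.  18. 100.  36.  83. -36.]
9 [[[0.0,-7.0,0.0],[0.0015,0.0,0.0126],-1],[[0.0,-14.0,0.0],[0.0015,0.0,0.0253],-1],[[0.0,-21.0,0.0],[-0.0001,0.0,0.038],-1],[[0.0,-28.0,0.0],[-0.0032,0.0,0.0503],-1],[[0.0,-34.0,0.0],[-0.007,0.0,0.0605],-1],[[0.0,-40.0,0.0],[-0.0119,0.0,0.0703],-1],[[0.0,-40.0,0.0],[-0.0129,0.0,0.0714],-1],[[0.0,-40.0,0.0],[-0.0138,0.0,0.0726],-1],[[0.0,-40.0,0.0],[-0.0138,0.0,0.0726],-1]]
```

View pics/d5c.png

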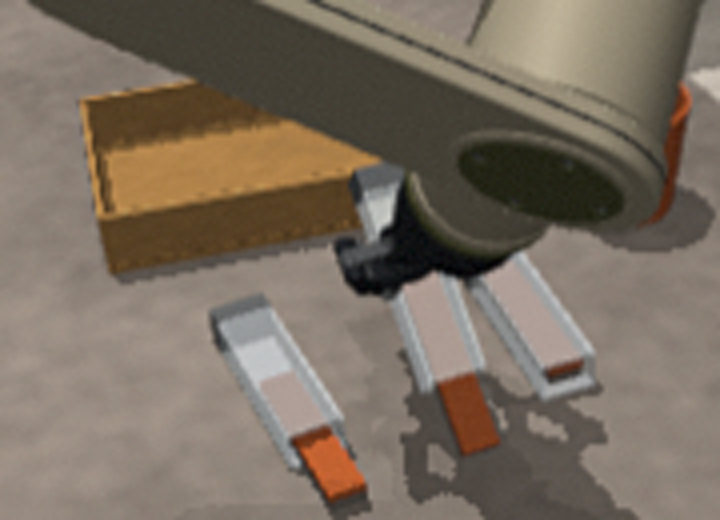

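Request:
jog_arm([
  [[0,-7,0],[0.0015,0,0.0126],-1],
  [[0,-14,0],[0.0015,0,0.0253],-1],
  [[0,-21,0],[-0.0001,0,0.038],-1],
  [[0,-28,0],[-0.0032,0,0.0503],-1],
  [[0,-34,0],[-0.007,0,0.0605],-1],
  [[0,-40,0],[-0.0119,0,0.0703],-1],
  [[0,-40,0],[-0.0129,0,0.0714],-1],
  [[0,-40,0],[-0.0138,0,0.0726],-1],
  [[0,-40,0],[-0.0138,0,0.0726],-1],
])

```text
time: 11.0
tool_pos: [546.2, 65.1, 23.1]
tcp_rot: [179.9, -0.1, 89.6]
ft_force: [-0.4, 3.5, 3.9]
finger_gap: 37.2
```

Run:
```python
from pl import *
st(); c,p,d=grab('side','d6'); crop(p,120,300,110,240,4,'d6c')
b=[545.3,65,22];R=Rt(-.4);R3=Rt(-2.4)
rows([(b,R,2,.4),([545.3,65,90],R,2,.4),([625,43.3,90],R3,3,.4),([625,43.3,40],R3,2,.4),([625,43.3,22],R3,2,.4),([625,43.3,22],R3,1,.4)])
```

```text
t 11.00 pos [546.2  65.1  23.1] cmd [545.3  65.1  22. ] roterr [-0.1  0.1  0. ] F [-0.4  3.5  3.9] gap 37.2 q [  1.  13. 104.   0.  63.   2.]
12 [[[0.0,0.0,0.0],[0.0,0.0,0.0],0.4],[[0.0,0.0,0.0],[-0.0001,0.0,0.0],0.4],[[0.0,0.0,0.0],[-0.0001,0.0,-0.034],0.4],[[0.0,0.0,0.0],[-0.0001,0.0,-0.068],0.4],[[0.0,0.0,0.7],[-0.0071,0.0266,-0.068],0.4],[[0.0,0.0,1.3],[-0.0142,0.0532,-0.068],0.4],[[0.0,0.0,2.0],[-0.0212,0.0798,-0.068],0.4],[[0.0,0.0,2.0],[-0.0212,0.0798,-0.043],0.4],[[0.0,0.0,2.0],[-0.0212,0.0798,-0.018],0.4],[[0.0,0.0,2.0],[-0.0212,0.0798,-0.009],0.4],[[0.0,0.0,2.0],[-0.0212,0.0798,0.0],0.4],[[0.0,0.0,2.0],[-0.0212,0.0798,0.0],0.4]]
```

View pics/d6c.png

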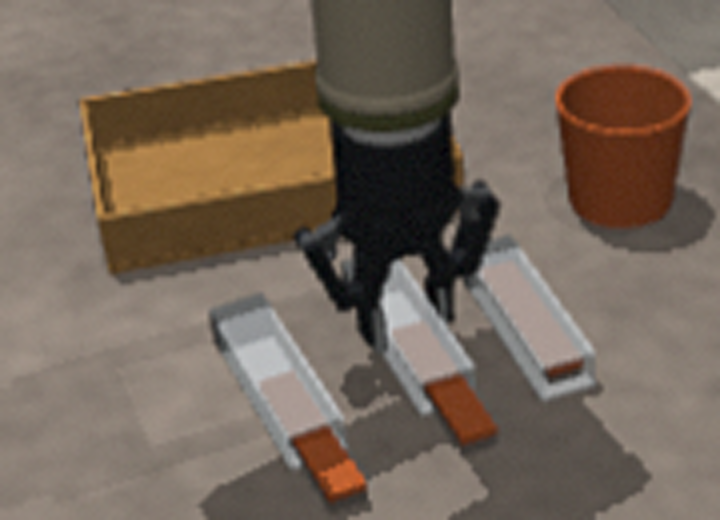

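Tube 2 is done the same way. On to tube 3.

Request:
jog_arm([
  [[0,0,0],[0,0,0],0.4],
  [[0,0,0],[0,0,0],0.4],
  [[0,0,0],[0,0,-0.034],0.4],
  [[0,0,0],[0,0,-0.068],0.4],
  [[0,0,0.7],[-0.0071,0.0266,-0.068],0.4],
  [[0,0,1.3],[-0.0142,0.0532,-0.068],0.4],
  [[0,0,2],[-0.0212,0.0798,-0.068],0.4],
  [[0,0,2],[-0.0212,0.0798,-0.043],0.4],
  [[0,0,2],[-0.0212,0.0798,-0.018],0.4],
  [[0,0,2],[-0.0212,0.0798,-0.009],0.4],
  [[0,0,2],[-0.0212,0.0798,0],0.4],
  [[0,0,2],[-0.0212,0.0798,0],0.4],
])

```text
time: 12.55
tool_pos: [624.8, 43.3, 21.9]
tcp_rot: [-180.0, 0.0, 87.6]
ft_force: [1.0, 0.1, -0.2]
finger_gap: 60.0
```

Run:
```python
from pl import *
st(); c,p,d=grab('side','d7'); crop(p,120,300,110,240,4,'d7c')
tipup([625,43.3,22],-2.4,22.8)
```

```text
t 12.55 pos [624.8  43.3  21.9] cmd [625.   43.3  22. ] roterr [ 0. -0. -0.] F [ 1.   0.1 -0.2] gap 60.0 q [-1. 23. 91.  0. 65.  2.]
12 [[[0.0,0.0,0.0],[0.0,0.0,-0.0015],-1],[[0.0,0.0,0.0],[0.0,0.0,-0.003],-1],[[0.0,5.0,0.0],[-0.002,0.0,-0.0119],-1],[[0.0,11.0,0.0],[-0.0055,0.0,-0.0222],-1],[[0.0,17.0,0.0],[-0.01,0.0,-0.0322],-1],[[0.0,23.0,0.0],[-0.0155,0.0,-0.0416],-1],[[0.0,29.0,0.0],[-0.022,0.0,-0.0503],-1],[[0.0,35.0,0.0],[-0.0293,0.0,-0.0584],-1],[[0.0,40.0,0.0],[-0.0361,0.0,-0.0645],-1],[[0.0,40.0,0.0],[-0.0361,0.0,-0.0645],-1],[[0.0,40.0,0.0],[-0.0361,0.0,-0.0645],-1],[[0.0,40.0,0.0],[-0.0361,0.0,-0.0645],-1]]
```

View pics/d7c.png

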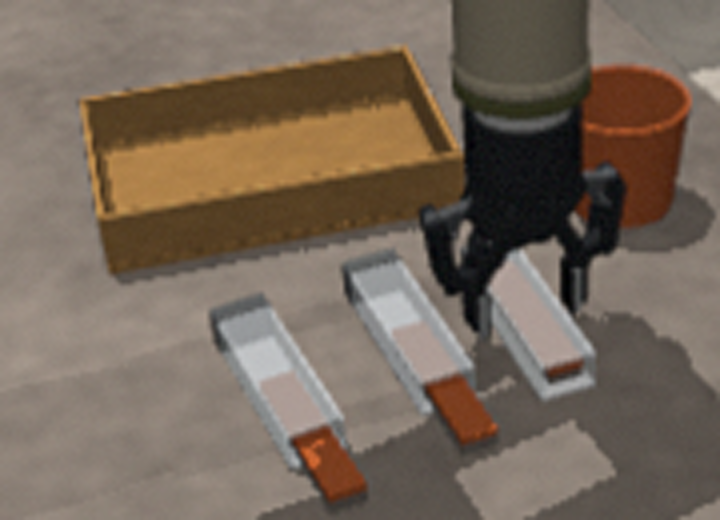

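Request:
jog_arm([
  [[0,0,0],[0,0,0],-1],
  [[0,0,0],[0,0,0],-1],
  [[0,0,0],[0,0,0],-1],
])

```text
time: 12.98
tool_pos: [625.9, 43.3, 23.2]
tcp_rot: [179.9, -0.0, 87.6]
ft_force: [-0.7, -0.9, 5.8]
finger_gap: 37.5
```

Request:
jog_arm([
  [[0,0,0],[0,0,-0.0015],-1],
  [[0,0,0],[0,0,-0.003],-1],
  [[0,5,0],[-0.002,0,-0.0119],-1],
  [[0,11,0],[-0.0055,0,-0.0222],-1],
  [[0,17,0],[-0.01,0,-0.0322],-1],
  [[0,23,0],[-0.0155,0,-0.0416],-1],
  [[0,29,0],[-0.022,0,-0.0503],-1],
  [[0,35,0],[-0.0293,0,-0.0584],-1],
  [[0,40,0],[-0.0361,0,-0.0645],-1],
  [[0,40,0],[-0.0361,0,-0.0645],-1],
  [[0,40,0],[-0.0361,0,-0.0645],-1],
  [[0,40,0],[-0.0361,0,-0.0645],-1],
])

```text
time: 14.48
tool_pos: [623.5, 8.2, 86.7]
tcp_rot: [180.0, -39.9, 87.7]
ft_force: [0.5, 0.3, -1.6]
finger_gap: 37.2
```

Run:
```python
from pl import *
st(); c,p,d=grab('side','d8'); crop(p,120,300,110,240,4,'d8c')
tipdown([625,43.3,22],-2.4,22.8)
```

```text
t 14.47 pos [623.5   8.2  86.7] cmd [623.5   7.2  86.5] roterr [ 0.  -0.1 -0.1] F [ 0.5  0.3 -1.6] gap 37.2 q [-24.  28.  87.  37.  84. -32.]
9 [[[0.0,-7.0,0.0],[0.0016,0.0,0.0127],-1],[[0.0,-14.0,0.0],[0.0015,0.0,0.0254],-1],[[0.0,-21.0,0.0],[0.0,0.0,0.038],-1],[[0.0,-28.0,0.0],[-0.0031,0.0,0.0503],-1],[[0.0,-34.0,0.0],[-0.007,0.0,0.0606],-1],[[0.0,-40.0,0.0],[-0.0119,0.0,0.0703],-1],[[0.0,-40.0,0.0],[-0.0128,0.0,0.0715],-1],[[0.0,-40.0,0.0],[-0.0138,0.0,0.0726],-1],[[0.0,-40.0,0.0],[-0.0138,0.0,0.0726],-1]]
```

View pics/d8c.png

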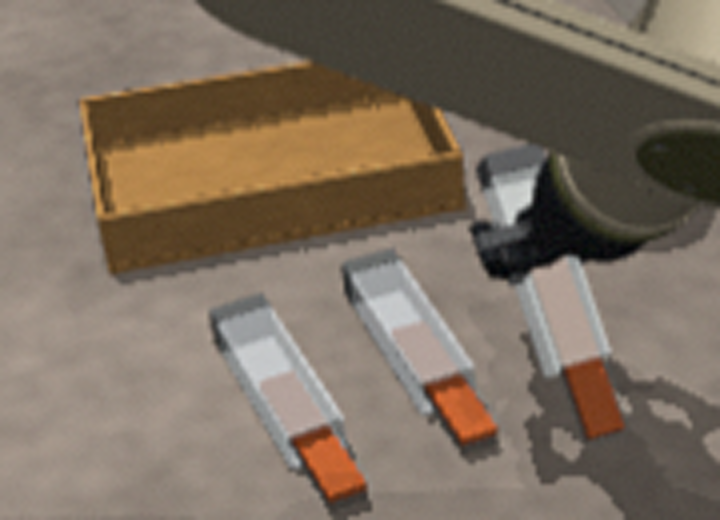

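Request:
jog_arm([
  [[0,-7,0],[0.0016,0,0.0127],-1],
  [[0,-14,0],[0.0015,0,0.0254],-1],
  [[0,-21,0],[0,0,0.038],-1],
  [[0,-28,0],[-0.0031,0,0.0503],-1],
  [[0,-34,0],[-0.007,0,0.0606],-1],
  [[0,-40,0],[-0.0119,0,0.0703],-1],
  [[0,-40,0],[-0.0128,0,0.0715],-1],
  [[0,-40,0],[-0.0138,0,0.0726],-1],
  [[0,-40,0],[-0.0138,0,0.0726],-1],
])

```text
time: 15.65
tool_pos: [625.9, 43.0, 23.2]
tcp_rot: [179.9, -0.1, 87.5]
ft_force: [-0.0, 2.8, 3.7]
finger_gap: 37.3
```

Run:
```python
from pl import *
st()
b=[625,43.3,22];R=Rt(-2.4);R3=Rt(0)
# release, rise, then to viewing pose covering tubes, rack
rows([(b,R,2,.4),([625,43.3,90],R,2,.4),([545,0,260],R3,4,.4),([545,0,260],R3,3,.4)])
```

```text
t 15.65 pos [625.9  43.   23.2] cmd [625.   43.3  22. ] roterr [-0.1  0.1  0. ] F [-0.   2.8  3.7] gap 37.3 q [-1. 23. 91.  0. 65.  2.]
11 [[[0.0,0.0,0.0],[0.0,0.0,0.0],0.4],[[0.0,0.0,0.0],[0.0,0.0,0.0],0.4],[[0.0,0.0,0.0],[0.0,0.0,-0.034],0.4],[[0.0,0.0,0.0],[0.0,0.0,-0.068],0.4],[[0.0,0.0,-0.6],[-0.0116,-0.0195,-0.1105],0.4],[[0.0,0.0,-1.2],[-0.0233,-0.039,-0.153],0.4],[[0.0,0.0,-1.8],[-0.035,-0.0586,-0.1955],0.4],[[0.0,0.0,-2.4],[-0.0466,-0.0781,-0.238],0.4],[[0.0,0.0,-2.4],[-0.0466,-0.0781,-0.238],0.4],[[0.0,0.0,-2.4],[-0.0466,-0.0781,-0.238],0.4],[[0.0,0.0,-2.4],[-0.0466,-0.0781,-0.238],0.4]]
```

Request:
jog_arm([
  [[0,0,0],[0,0,0],0.4],
  [[0,0,0],[0,0,0],0.4],
  [[0,0,0],[0,0,-0.034],0.4],
  [[0,0,0],[0,0,-0.068],0.4],
  [[0,0,-0.6],[-0.0116,-0.0195,-0.1105],0.4],
  [[0,0,-1.2],[-0.0233,-0.039,-0.153],0.4],
  [[0,0,-1.8],[-0.035,-0.0586,-0.1955],0.4],
  [[0,0,-2.4],[-0.0466,-0.0781,-0.238],0.4],
  [[0,0,-2.4],[-0.0466,-0.0781,-0.238],0.4],
  [[0,0,-2.4],[-0.0466,-0.0781,-0.238],0.4],
  [[0,0,-2.4],[-0.0466,-0.0781,-0.238],0.4],
])

```text
time: 17.02
tool_pos: [544.4, 0.1, 258.2]
tcp_rot: [-179.8, -0.0, 90.0]
ft_force: [-0.6, -0.0, -0.1]
finger_gap: 59.9
```

Run:
```python
from pl import *
st(); c,p,d=grab('wrist','w3'); crop(p,150,370,20,215,3.6,'w3c'); st()
S,p2,_=grab('scene','s3');crop(p2,100,380,80,320,2.5,'s3c')
hsv=cv2.cvtColor(p,cv2.COLOR_BGR2HSV)
m=((hsv[...,1]>100)&(hsv[...,0]<12)&(hsv[...,2]>60)).astype(np.uint8); m[250:]=0; m[:,370:]=0
n,l,s_,ce=cv2.connectedComponentsWithStats(m)
for i in range(1,n):
    if s_[i,4]>60:
        pts=np.argwhere(l==i)[:,::-1]; P=onz(c,pts,18)[:,:2]
        r=cv2.minAreaRect(P.astype(np.float32)); print(s_[i],r, 'meanz',np.median(bydepth(c,pts,d[pts[:,1],pts[:,0]])[:,2]))
```

```text
t 17.02 pos [5.444e+02 1.000e-01 2.582e+02] cmd [545.   0. 260.] roterr [0.2 0.  0. ] F [-0.6 -0.  -0.1] gap 59.9 q [-5. -1. 93.  0. 88. -5.]
t 17.07 pos [5.444e+02 2.000e-01 2.582e+02] cmd [545.   0. 260.] roterr [ 0.2  0.  -0. ] F [-0.2 -0.3 -0.3] gap 59.4 q [-5. -1. 93.  0. 88. -5.]
[248 163  19  35 664] ((546.397216796875, -33.79249572753906), (23.53339195251465, 45.551910400390625), 0.03770970553159714) meanz 19.145329138861996
[175 170  23  36 695] ((454.8332824707031, -43.77184295654297), (26.064128875732422, 47.58958053588867), 2.4089560508728027) meanz 19.201152825589133
[305 180  23  34 665] ((623.0084838867188, -56.086570739746094), (46.6636848449707, 25.851295471191406), 87.20429992675781) meanz 19.205762357908554
```

View pics/w3c.png

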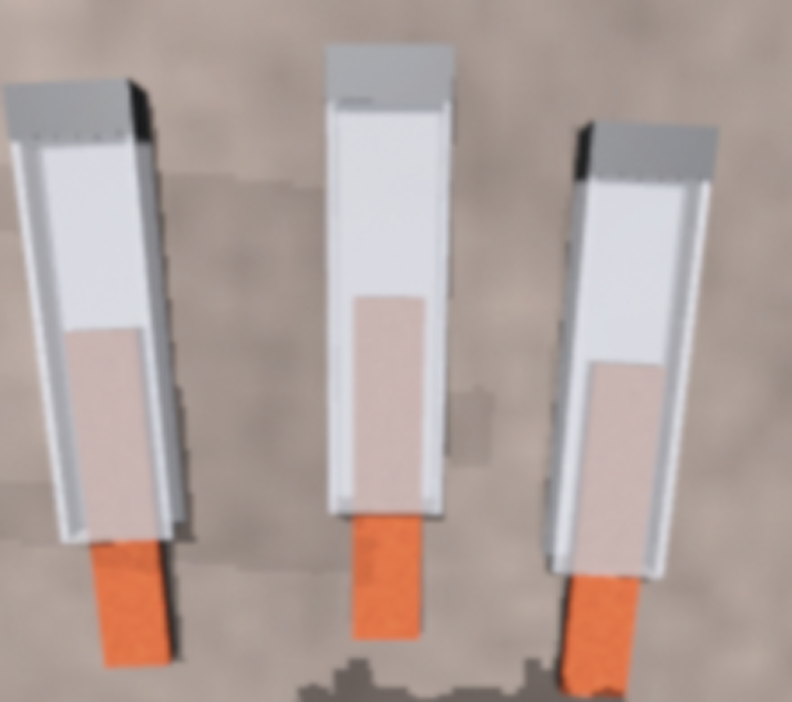

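View pics/s3c.png

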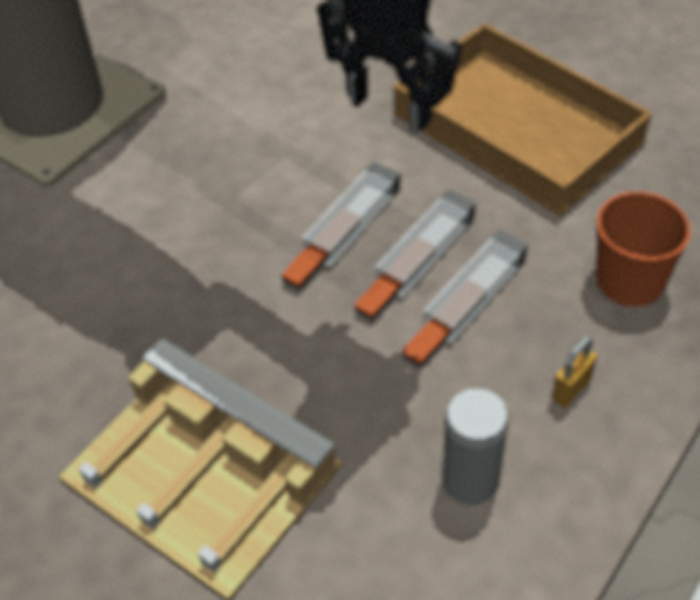

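All three tubes lie flat with about 46 mm of stone exposed (orange ends at crop (135,600), (387,575), (600,635)). Next I'll look straight down on the rack to refine the bays.

Run:
```python
from pl import *
rows([([527,-300,260],Rt(),7,.4),([527,-300,260],Rt(),3,.4)])
```

```text
10 [[[0.0,0.0,0.0],[-0.0429,-0.0026,0.0],0.4],[[0.0,0.0,0.0],[-0.0857,-0.0051,0.0],0.4],[[0.0,0.0,0.0],[-0.1286,-0.0077,0.0],0.4],[[0.0,0.0,0.0],[-0.1714,-0.0103,0.0],0.4],[[0.0,0.0,0.0],[-0.2143,-0.0128,0.0],0.4],[[0.0,0.0,0.0],[-0.2572,-0.0154,0.0],0.4],[[0.0,0.0,0.0],[-0.3,-0.018,0.0],0.4],[[0.0,0.0,0.0],[-0.3,-0.018,0.0],0.4],[[0.0,0.0,0.0],[-0.3,-0.018,0.0],0.4],[[0.0,0.0,0.0],[-0.3,-0.018,0.0],0.4]]
```

Request:
jog_arm([
  [[0,0,0],[-0.043,-0.0026,0],0.4],
  [[0,0,0],[-0.086,-0.005,0],0.4],
  [[0,0,0],[-0.1286,-0.0077,0],0.4],
  [[0,0,0],[-0.1714,-0.0103,0],0.4],
  [[0,0,0],[-0.2143,-0.0128,0],0.4],
  [[0,0,0],[-0.2572,-0.0154,0],0.4],
  [[0,0,0],[-0.3,-0.018,0],0.4],
  [[0,0,0],[-0.3,-0.018,0],0.4],
  [[0,0,0],[-0.3,-0.018,0],0.4],
  [[0,0,0],[-0.3,-0.018,0],0.4],
])

```text
time: 18.38
tool_pos: [527.2, -298.8, 259.7]
tcp_rot: [-180.0, -0.0, 90.1]
ft_force: [0.5, -0.4, 0.2]
finger_gap: 59.8
```

Run:
```python
from pl import *
st(); c,p,d=grab('wrist','w4'); crop(p,110,410,60,250,2.6,'w4c'); st()
```

```text
t 18.38 pos [ 527.2 -298.8  259.7] cmd [ 527. -300.  260.] roterr [ 0.   0.  -0.1] F [ 0.5 -0.4  0.2] gap 59.8 q [-34.   8.  83.   0.  89. -34.]
t 18.43 pos [ 527.2 -298.8  259.9] cmd [ 527. -300.  260.] roterr [ 0.   0.  -0.1] F [-0.8  0.  -0.4] gap 59.7 q [-34.   8.  83.   0.  89. -34.]
```

View pics/w4c.png

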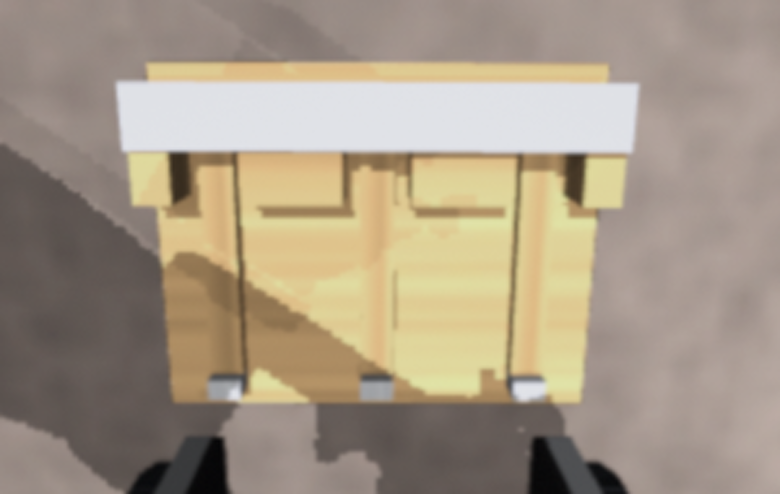

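Run:
```python
from pl import *
c=dict(np.load('pics/w4_cam.npz')); p=cv2.imread('pics/w4.png'); crop(p,180,330,195,225,5,'w4s')
f=lambda q:(110+(q[0]+.5)/2.6-.5,60+(q[1]+.5)/2.6-.5)
def g(n,qs,z): print(n,np.round(onz(c,[f(q) for q in qs],z)[:,:2],1).tolist())
g('lip',[(122,153),(635,152),(117,82),(638,83)],54)
g('cheek tops',[(170,180),(238,180),(345,180),(411,180),(517,180),(585,180)],38)
g('cheekfront',[(132,206),(625,207)],38)
g('sill',[(226,393),(376,393),(528,390)],32)
g('base',[(172,402),(582,402),(147,64),(608,64)],10)
g('rib',[(204,260),(240,260),(362,260),(392,260),(516,260),(544,260)],22)
d=np.load('pics/w4.npy')
for q in [(300,115),(220,250),(375,250),(530,250),(300,300),(300,190)]:
    u=np.round(f(q)).astype(int); print(q,np.round(bydepth(c,[f(q)],[d[u[1],u[0]]])[0],1))
```

```text
lip [[418.9, -251.9], [635.9, -251.2], [419.5, -223.1], [634.5, -223.2]]
cheek tops [[434.2, -265.1], [464.7, -265.1], [512.5, -265.1], [542.0, -265.1], [589.4, -265.0], [619.8, -264.9]]
cheekfront [[416.1, -276.7], [638.9, -276.9]]
sill [[452.3, -370.0], [526.4, -369.8], [601.3, -368.1]]
base [[418.9, -384.1], [634.8, -383.8], [419.9, -214.9], [633.9, -214.6]]
rib [[443.5, -305.2], [460.8, -305.1], [519.6, -305.1], [534.0, -305.1], [593.7, -305.0], [607.2, -304.9]]
(300, 115) [ 494.9 -236.4   55.4]
(220, 250) [ 451.8 -299.9   23.8]
(375, 250) [ 525.8 -300.1   22.6]
(530, 250) [ 599.9 -299.7   23.7]
(300, 300) [ 488.1 -327.9   11.7]
(300, 190) [ 493.4 -268.1   49.2]
```

View pics/w4s.png

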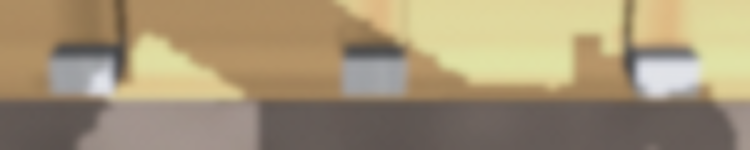

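Bays come out at x ≈ 452, 527 and 601.5, with the middle at y ≈ −298 (wrist −299.5, fixed cameras −296). Ribs read 22–24, the lip top 55 and the base 11.7, which fits the stated heights. Now to pick stone 1.

Run:
```python
from pl import *
R=Rt(2.4);b=[455,-49.6]
rows([(b+[110],R,6,.4),(b+[40],R,2,.4),(b+[19],R,2,.4),(b+[19],R,2,.4)])
```

```text
12 [[[0.0,0.0,-0.4],[0.0417,-0.012,0.025],0.4],[[0.0,0.0,-0.8],[0.0835,-0.024,0.05],0.4],[[0.0,0.0,-1.2],[0.1252,-0.036,0.075],0.4],[[0.0,0.0,-1.6],[0.1669,-0.048,0.1],0.4],[[0.0,0.0,-2.0],[0.2086,-0.06,0.125],0.4],[[0.0,0.0,-2.4],[0.2504,-0.072,0.15],0.4],[[0.0,0.0,-2.4],[0.2504,-0.072,0.185],0.4],[[0.0,0.0,-2.4],[0.2504,-0.072,0.22],0.4],[[0.0,0.0,-2.4],[0.2504,-0.072,0.2305],0.4],[[0.0,0.0,-2.4],[0.2504,-0.072,0.241],0.4],[[0.0,0.0,-2.4],[0.2504,-0.072,0.241],0.4],[[0.0,0.0,-2.4],[0.2504,-0.072,0.241],0.4]]
```

Request:
jog_arm([
  [[0,0,-0.4],[0.0417,-0.012,0.025],0.4],
  [[0,0,-0.8],[0.0835,-0.024,0.05],0.4],
  [[0,0,-1.2],[0.125,-0.036,0.075],0.4],
  [[0,0,-1.6],[0.167,-0.048,0.1],0.4],
  [[0,0,-2],[0.2086,-0.06,0.125],0.4],
  [[0,0,-2.4],[0.2504,-0.072,0.15],0.4],
  [[0,0,-2.4],[0.2504,-0.072,0.185],0.4],
  [[0,0,-2.4],[0.2504,-0.072,0.22],0.4],
  [[0,0,-2.4],[0.2504,-0.072,0.2305],0.4],
  [[0,0,-2.4],[0.2504,-0.072,0.241],0.4],
  [[0,0,-2.4],[0.2504,-0.072,0.241],0.4],
  [[0,0,-2.4],[0.2504,-0.072,0.241],0.4],
])

```text
time: 19.92
tool_pos: [455.9, -49.9, 20.1]
tcp_rot: [179.9, 0.0, 92.4]
ft_force: [-0.1, 0.5, -0.1]
finger_gap: 60.0
```

Run:
```python
from pl import *
st(); c,p,d=grab('side','d9'); crop(p,120,300,110,240,4,'d9c')
```

```text
t 19.93 pos [455.9 -49.9  20.1] cmd [455.  -49.6  19. ] roterr [-0.1 -0.   0. ] F [-0.1  0.5 -0.1] gap 60.0 q [-13.  -0. 119.  -0.  61. -15.]
```

View pics/d9c.png

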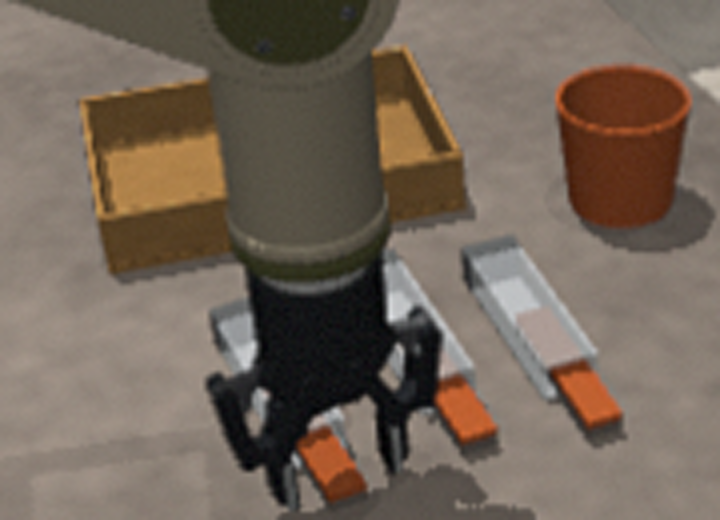

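Request:
jog_arm([
  [[0,0,0],[0,0,0.001],-1],
  [[0,0,0],[0,0,0.001],-1],
  [[0,0,0],[0,0,0.001],-1],
  [[0,0,0],[0,0,0.001],-1],
  [[0,0,0],[0,0,0.001],-1],
], force=60)

```text
time: 20.6
tool_pos: [455.3, -49.7, 18.3]
tcp_rot: [180.0, 0.0, 92.4]
ft_force: [-0.8, 0.1, 3.4]
finger_gap: 22.9
```

Run:
```python
from pl import *
setc([455,-49.6,18],Rt(2.4)); st(); c,p,d=grab('side','d10'); crop(p,120,300,130,260,4,'d10c')
D=Rt(2.4).apply([-1,0,0])
b=np.array([455,-49.6,18.])
rows([(b+[0,0,2],Rt(2.4),1,-1),(b+D*100+[0,0,2],Rt(2.4),5,-1),(b+D*105+[0,0,70],Rt(1),3,-1),(b+D*105+[0,0,90],Rt(0),2,-1)])
```

```text
t 20.60 pos [455.3 -49.7  18.3] cmd [455.  -49.6  18. ] roterr [-0. -0.  0.] F [-0.8  0.1  3.4] gap 22.9 q [-13.  -0. 119.  -0.  61. -15.]
11 [[[0.0,0.0,0.0],[0.0,0.0,-0.002],-1],[[0.0,0.0,0.0],[-0.02,0.0,-0.002],-1],[[0.0,0.0,0.0],[-0.04,0.0,-0.002],-1],[[0.0,0.0,0.0],[-0.06,0.0,-0.002],-1],[[0.0,0.0,0.0],[-0.08,0.0,-0.002],-1],[[0.0,0.0,0.0],[-0.1,0.0,-0.002],-1],[[0.0,0.0,0.5],[-0.1017,0.0,-0.0247],-1],[[0.0,0.0,0.9],[-0.1033,0.0,-0.0473],-1],[[0.0,0.0,1.4],[-0.105,0.0,-0.07],-1],[[0.0,0.0,1.9],[-0.105,0.0,-0.08],-1],[[0.0,0.0,2.4],[-0.105,0.0,-0.09],-1]]
```

View pics/d10c.png

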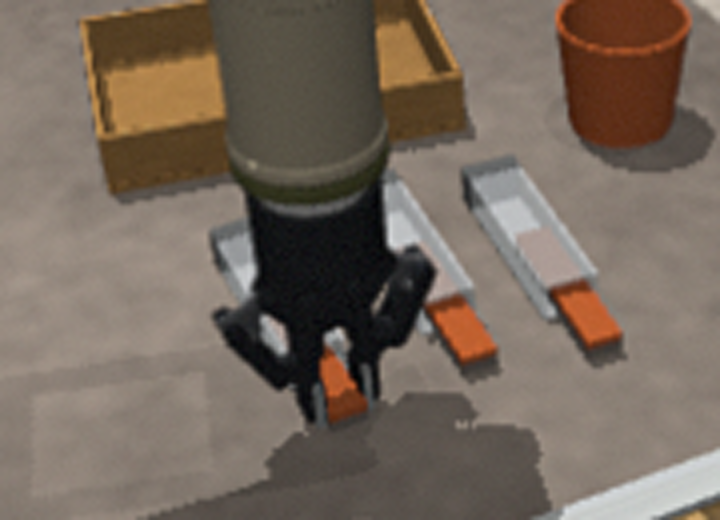

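Request:
jog_arm([
  [[0,0,0],[0,0,-0.002],-1],
  [[0,0,0],[-0.02,0,-0.002],-1],
  [[0,0,0],[-0.04,0,-0.002],-1],
  [[0,0,0],[-0.06,0,-0.002],-1],
  [[0,0,0],[-0.08,0,-0.002],-1],
  [[0,0,0],[-0.1,0,-0.002],-1],
  [[0,0,0.5],[-0.1017,0,-0.0247],-1],
  [[0,0,0.9],[-0.1033,0,-0.0473],-1],
  [[0,0,1.4],[-0.105,0,-0.07],-1],
  [[0,0,1.9],[-0.105,0,-0.08],-1],
  [[0,0,2.4],[-0.105,0,-0.09],-1],
  [[0,0,2.4],[-0.105,0,-0.09],-1],
])

```text
time: 22.15
tool_pos: [459.5, -154.5, 108.2]
tcp_rot: [180.0, 0.0, 90.0]
ft_force: [-0.4, -0.5, -1.0]
finger_gap: 22.4
```

Run:
```python
from pl import *
st(); c,p,d=grab('side','d11'); crop(p,120,330,130,280,3.6,'d11c');c,p,d=grab('wrist','w5')
```

```text
t 22.15 pos [ 459.5 -154.5  108.2] cmd [ 459.4 -154.5  108. ] roterr [-0. -0.  0.] F [-0.4 -0.5 -1. ] gap 22.4 q [-25.  -4. 112.  -0.  72. -25.]
```

View pics/d11c.png

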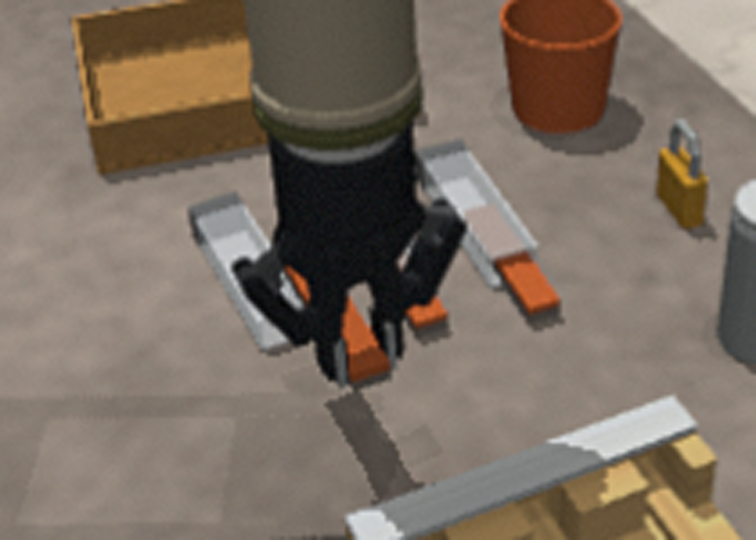

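View pics/w5.png

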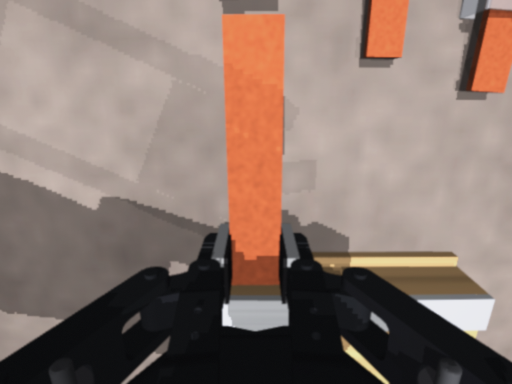

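```bash
cat >> pl.py <<'E'
def stone_in_tool(tag):
    c=dict(np.load(f'pics/{tag}_cam.npz'));p=cv2.imread(f'pics/{tag}.png');d=np.load(f'pics/{tag}.npy');s=sense()
    R=Ro.from_euler('xyz',s['tcp_rot'],degrees=True);t=s['tool_pos']
    hsv=cv2.cvtColor(p,cv2.COLOR_BGR2HSV)
    m=((hsv[...,1]>120)&(hsv[...,0]<12)&(hsv[...,2]>60)).astype(np.uint8)
    n,l,st_,_=cv2.connectedComponentsWithStats(m); i=l[130,255]
    pts=np.argwhere((l==i)&(d>0))[:,::-1]; P=R.inv().apply(bydepth(c,pts,d[pts[:,1],pts[:,0]])-t)
    P=P[(P[:,0]>-30)]
    k=(P[:,0]>20)&(P[:,0]<95)
    a=np.polyfit(P[k,0],P[k,2],1)
    print('x range',P[:,0].min().round(1),np.percentile(P[:,0],99.5).round(1),'top z at0 %.1f slope deg %.1f'%(a[1],np.degrees(np.arctan(a[0]))))
    yc=[(x,np.round([P[(abs(P[:,0]-x)<3),1].min(),P[(abs(P[:,0]-x)<3),1].max()],1).tolist()) for x in (30,60,90)]; print(yc)
E
python3 -c "
from pl import *
stone_in_tool('w5')"
```

```text
x range -28.6 102.2 top z at0 -0.7 slope deg 0.2
[(30, [-11.7, 12.0]), (60, [-22.6, 11.8]), (90, [-12.3, 21.1])]
```

```bash
cat >> pl.py <<'E'
def E(x,ye,ze,th,L=102,B=14.5):
    t=np.radians(th); return [x,ye-(L*np.cos(t)-B*np.sin(t)),ze+L*np.sin(t)+B*np.cos(t)],Rt(0,-th)
E
python3 - <<'E'
from pl import *
x=451.7
rows([(*E(x,-262.6,85,15),6,-1),(*E(x,-262.6,45,15),2,-1),(*E(x,-262.6,25,15),2,-1),(*E(x,-262.6,25,15),2,-1)])
E
```

```text
12 [[[0.0,-2.5,0.0],[-0.0338,-0.0013,-0.0029],-1],[[0.0,-5.0,0.0],[-0.0676,-0.0026,-0.0058],-1],[[0.0,-7.5,0.0],[-0.1014,-0.0038,-0.0087],-1],[[0.0,-10.0,0.0],[-0.1352,-0.0051,-0.0116],-1],[[0.0,-12.5,0.0],[-0.1691,-0.0064,-0.0145],-1],[[0.0,-15.0,0.0],[-0.2029,-0.0077,-0.0174],-1],[[0.0,-15.0,0.0],[-0.2029,-0.0077,0.0026],-1],[[0.0,-15.0,0.0],[-0.2029,-0.0077,0.0226],-1],[[0.0,-15.0,0.0],[-0.2029,-0.0077,0.0326],-1],[[0.0,-15.0,0.0],[-0.2029,-0.0077,0.0426],-1],[[0.0,-15.0,0.0],[-0.2029,-0.0077,0.0426],-1],[[0.0,-15.0,0.0],[-0.2029,-0.0077,0.0426],-1]]
```

Request:
jog_arm([
  [[0,-2.5,0],[-0.0338,-0.0013,-0.003],-1],
  [[0,-5,0],[-0.0676,-0.0026,-0.006],-1],
  [[0,-7.5,0],[-0.1014,-0.0038,-0.0087],-1],
  [[0,-10,0],[-0.1352,-0.005,-0.0116],-1],
  [[0,-12.5,0],[-0.169,-0.0064,-0.0145],-1],
  [[0,-15,0],[-0.2029,-0.0077,-0.0174],-1],
  [[0,-15,0],[-0.2029,-0.0077,0.0026],-1],
  [[0,-15,0],[-0.2029,-0.0077,0.0226],-1],
  [[0,-15,0],[-0.2029,-0.0077,0.0326],-1],
  [[0,-15,0],[-0.2029,-0.0077,0.0426],-1],
  [[0,-15,0],[-0.2029,-0.0077,0.0426],-1],
  [[0,-15,0],[-0.2029,-0.0077,0.0426],-1],
])

```text
time: 23.75
tool_pos: [452.1, -357.7, 66.1]
tcp_rot: [180.0, 15.0, 90.0]
ft_force: [0.2, 0.2, -0.3]
finger_gap: 22.3
```

Run:
```python
from pl import *
st(); c,p,d=grab('side','d12'); crop(p,180,360,200,340,4,'d12c');c,p,d=grab('wrist','w6');c,p,d=grab('scene','s12');crop(p,105,285,180,320,4,'s12c')
stone_in_tool('w6')
x=451.7
w=[(*E(x,-262.6+20.6*k/4,25,15),1,-1) for k in (1,2,3,4)]+[(*E(x,-242,25,15),1,-1)]
for k in range(1,6): w.append((*E(x,-242+4*k/5,25-2.5*k/5,15-3*k),1,-1))
w.append((*E(x,-238,22.5,0),1,-1))
rows(w)
```

```text
t 23.75 pos [ 452.1 -357.7   66.1] cmd [ 451.7 -357.4   65.4] roterr [-0. -0.  0.] F [ 0.2  0.2 -0.3] gap 22.3 q [-36.   7. 107. -14.  58. -29.]
x range -18.2 102.2 top z at0 -0.6 slope deg 0.3
[(30, [-11.6, 11.9]), (60, [-12.1, 11.6]), (90, [-16.0, 11.2])]
11 [[[0.0,0.0,0.0],[0.005,0.0,-0.0013],-1],[[0.0,0.0,0.0],[0.01,0.0,-0.0027],-1],[[0.0,0.0,0.0],[0.015,0.0,-0.004],-1],[[0.0,0.0,0.0],[0.0199,0.0,-0.0053],-1],[[0.0,0.0,0.0],[0.0199,0.0,-0.0053],-1],[[0.0,3.0,0.0],[0.0202,0.0,0.0003],-1],[[0.0,6.0,0.0],[0.0208,0.0,0.0059],-1],[[0.0,9.0,0.0],[0.0216,0.0,0.0116],-1],[[0.0,12.0,0.0],[0.0228,0.0,0.0173],-1],[[0.0,15.0,0.0],[0.0242,0.0,0.0229],-1],[[0.0,15.0,0.0],[0.0242,0.0,0.0229],-1]]
```

View pics/d12c.png

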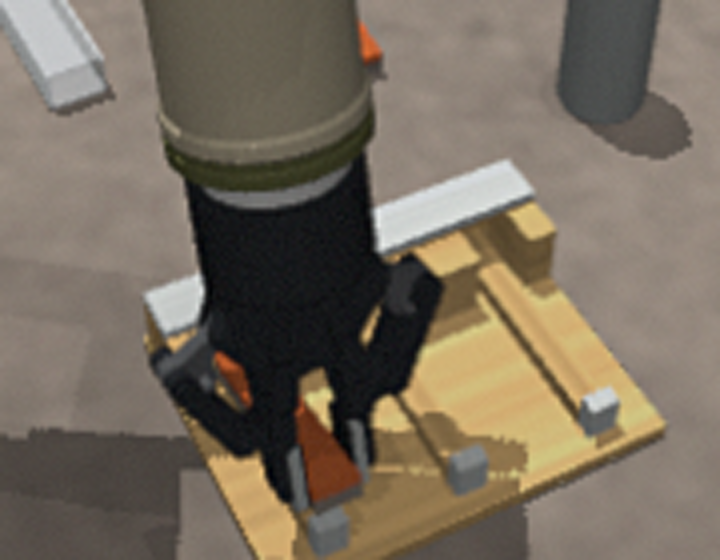

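View pics/w6.png

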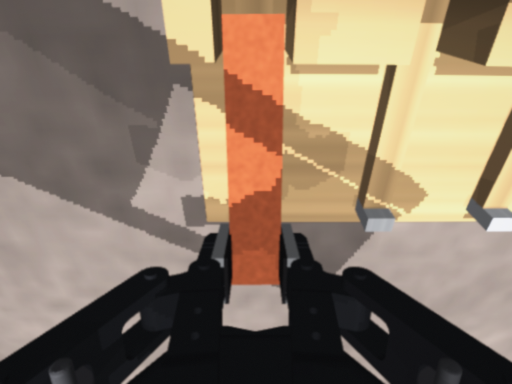

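View pics/s12c.png

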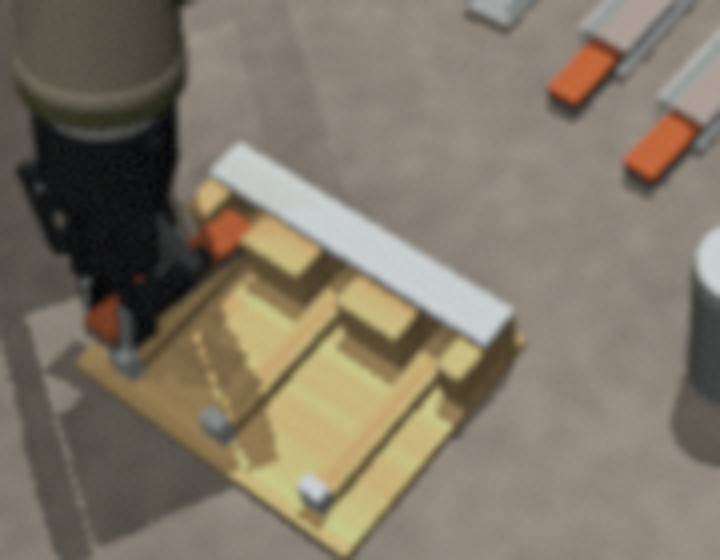

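Request:
jog_arm([
  [[0,0,0],[0.005,0,-0.0013],-1],
  [[0,0,0],[0.01,0,-0.0027],-1],
  [[0,0,0],[0.015,0,-0.004],-1],
  [[0,0,0],[0.02,0,-0.0053],-1],
  [[0,0,0],[0.02,0,-0.0053],-1],
])

```text
time: 24.52
tool_pos: [451.7, -336.2, 65.3]
tcp_rot: [-180.0, 15.0, 90.0]
ft_force: [0.4, -0.1, -1.2]
finger_gap: 22.4
```

Request:
jog_arm([
  [[0,3,0],[0.0002,0,0.0056],-1],
  [[0,6,0],[0.0008,0,0.0112],-1],
  [[0,9,0],[0.0016,0,0.0169],-1],
  [[0,12,0],[0.0028,0,0.0226],-1],
  [[0,15,0],[0.0042,0,0.0277],-1],
  [[0,15,0],[0.0042,0,0.0282],-1],
  [[0,15,0],[0.0042,0,0.0282],-1],
])

```text
time: 25.4
tool_pos: [451.6, -340.0, 37.0]
tcp_rot: [-180.0, 0.1, 90.0]
ft_force: [-0.1, -0.1, 0.0]
finger_gap: 22.6
```

Run:
```python
from pl import *
st(); c,p,d=grab('side','d13'); crop(p,180,360,200,340,4,'d13c');c,p,d=grab('wrist','w7');stone_in_tool('w7')
```

```text
t 25.40 pos [ 451.6 -340.    37. ] cmd [ 451.7 -340.    37. ] roterr [ 0.  -0.1  0. ] F [-0.1 -0.1  0. ] gap 22.6 q [-42.  14. 101.  -0.  65. -42.]
x range -17.7 90.1 top z at0 -0.9 slope deg 0.7
[(30, [-11.7, 11.4]), (60, [-15.2, 11.5]), (90, [-15.0, 11.1])]
```

View pics/d13c.png

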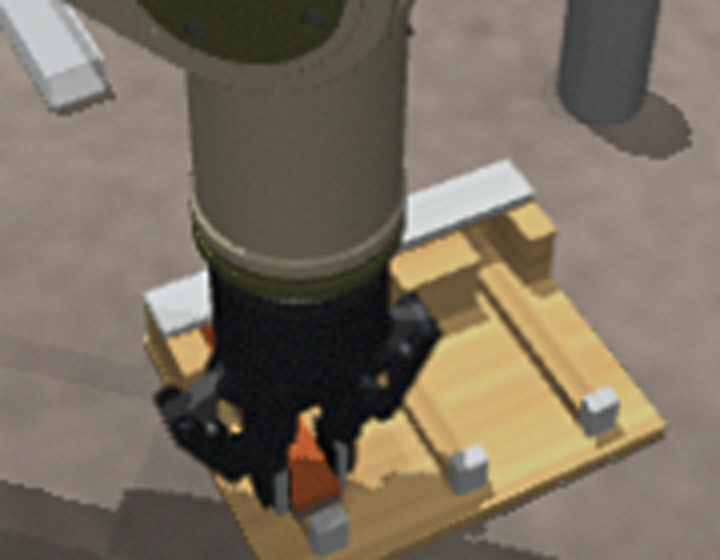

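View pics/w7.png

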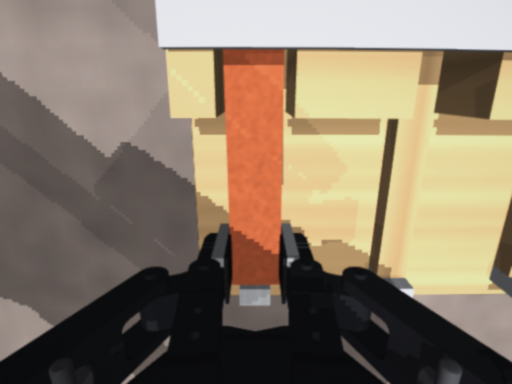

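Seated as planned: the lip edge crosses the stone at tool x = 90 mm, so 12 mm sits under the lip and the stone is centred, with the sill clear of its end. Now I'll lower it slightly, release, and go to stone 2.

Run:
```python
from pl import *
setc([451.7,-340,37],Rt())
a=[451.7,-340.]
s2=[546.4,-38.6]
rows([(a+[35.5],Rt(),2,-1),(a+[36],Rt(),3,-.2),(a+[70],Rt(),2,-.2),(a+[110],Rt(),1,-.2),([490,-200,130],Rt(),3,.4)])
rows([(s2+[100],Rt(),4,.4),(s2+[40],Rt(),2,.4),(s2+[18],Rt(),3,.4),(s2+[18],Rt(),2,.4)])
```

```text
11 [[[0.0,0.0,0.0],[0.0,0.0,0.0008],-1],[[0.0,0.0,0.0],[0.0,0.0,0.0015],-1],[[0.0,0.0,0.0],[0.0,0.0,0.0013],-0.2],[[0.0,0.0,0.0],[0.0,0.0,0.0012],-0.2],[[0.0,0.0,0.0],[0.0,0.0,0.001],-0.2],[[0.0,0.0,0.0],[0.0,0.0,-0.016],-0.2],[[0.0,0.0,0.0],[0.0,0.0,-0.033],-0.2],[[0.0,0.0,0.0],[0.0,0.0,-0.073],-0.2],[[0.0,0.0,0.0],[0.0467,0.0128,-0.0797],0.4],[[0.0,0.0,0.0],[0.0933,0.0255,-0.0863],0.4],[[0.0,0.0,0.0],[0.14,0.0383,-0.093],0.4]]
11 [[[0.0,0.0,0.0],[0.0403,0.0141,0.0075],0.4],[[0.0,0.0,0.0],[0.0807,0.0282,0.015],0.4],[[0.0,0.0,0.0],[0.1211,0.0423,0.0225],0.4],[[0.0,0.0,0.0],[0.1614,0.0564,0.03],0.4],[[0.0,0.0,0.0],[0.1614,0.0564,0.06],0.4],[[0.0,0.0,0.0],[0.1614,0.0564,0.09],0.4],[[0.0,0.0,0.0],[0.1614,0.0564,0.0973],0.4],[[0.0,0.0,0.0],[0.1614,0.0564,0.1047],0.4],[[0.0,0.0,0.0],[0.1614,0.0564,0.112],0.4],[[0.0,0.0,0.0],[0.1614,0.0564,0.112],0.4],[[0.0,0.0,0.0],[0.1614,0.0564,0.112],0.4]]
```

Request:
jog_arm([
  [[0,0,0],[0,0,0.0008],-1],
  [[0,0,0],[0,0,0.0015],-1],
  [[0,0,0],[0,0,0.0013],-0.2],
  [[0,0,0],[0,0,0.0012],-0.2],
  [[0,0,0],[0,0,0.001],-0.2],
  [[0,0,0],[0,0,-0.016],-0.2],
  [[0,0,0],[0,0,-0.033],-0.2],
  [[0,0,0],[0,0,-0.073],-0.2],
  [[0,0,0],[0.0467,0.0128,-0.08],0.4],
  [[0,0,0],[0.0933,0.0255,-0.0863],0.4],
  [[0,0,0],[0.14,0.0383,-0.093],0.4],
])

```text
time: 26.88
tool_pos: [490.8, -199.1, 132.2]
tcp_rot: [179.9, 0.1, 90.0]
ft_force: [0.6, -0.1, -0.5]
finger_gap: 59.5
```

Run:
```python
from pl import *
print(sense()['tool_pos']); c,p,d=grab('side','d14'); crop(p,140,350,140,350,2.8,'d14c')
```

```text
[ 490.78106532 -199.05318358  132.23491625]
```

View pics/d14c.png

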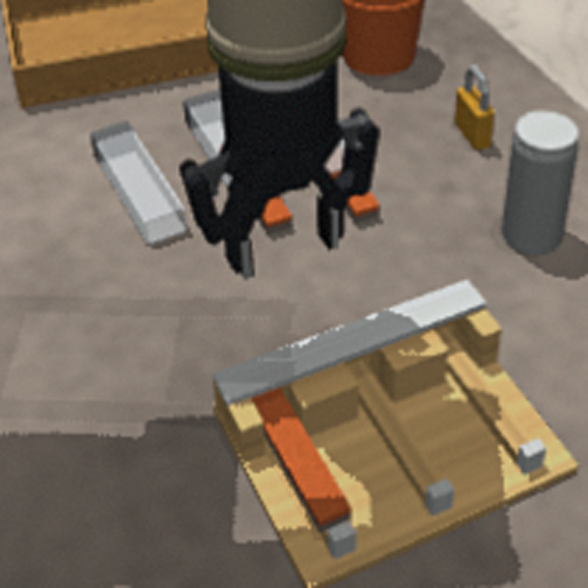

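Request:
jog_arm([
  [[0,0,0],[0.0403,0.0141,0.0075],0.4],
  [[0,0,0],[0.0807,0.0282,0.015],0.4],
  [[0,0,0],[0.121,0.0423,0.0225],0.4],
  [[0,0,0],[0.1614,0.0564,0.03],0.4],
  [[0,0,0],[0.1614,0.0564,0.03],0.4],
])

```text
time: 27.55
tool_pos: [547.1, -36.2, 100.9]
tcp_rot: [180.0, -0.0, 90.2]
ft_force: [0.1, 0.0, -0.1]
finger_gap: 59.7
```

```bash
cat >> pl.py <<'E'
def exposed(tag):
    c=dict(np.load(f'pics/{tag}_cam.npz'));p=cv2.imread(f'pics/{tag}.png')
    hsv=cv2.cvtColor(p,cv2.COLOR_BGR2HSV)
    m=((hsv[...,1]>100)&(hsv[...,0]<12)&(hsv[...,2]>60)).astype(np.uint8)
    n,l,s_,ce=cv2.connectedComponentsWithStats(m)
    for i in range(1,n):
        if s_[i,4]>150:
            pts=np.argwhere(l==i)[:,::-1]; P=onz(c,pts,18)[:,:2]
            r=cv2.minAreaRect(P.astype(np.float32)); print(s_[i][:4],np.round(r[0],1),np.round(r[1],1),round(r[2],1),'ymin',P[:,1].min().round(1))
E
python3 - <<'E'
from pl import *
print(sense()['tool_pos']); c,p,d=grab('wrist','w8'); exposed('w8')
E
```

```text
[547.12850362 -36.20242031 100.86991253]
[237 162  35  61] [546.6 -33.7] [24.6 47.1] 0.2 ymin -57.3
[336 192  40  57] [623.3 -56.2] [46.4 25.7] 87.4 ymin -79.6
```

View pics/w8.png

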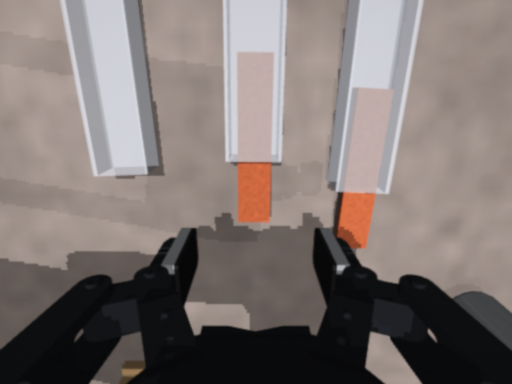

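Request:
jog_arm([
  [[0,0,0],[0,0,0.03],0.4],
  [[0,0,0],[0,0,0.06],0.4],
  [[0,0,0],[0,0,0.07],0.4],
  [[0,0,0],[0,0,0.082],0.4],
  [[0,0,0],[0,0,0.082],0.4],
  [[0,0,0],[0,0,0.082],-1],
  [[0,0,0],[0,0,0.082],-1],
  [[0,0,0],[0,0,0.082],-1],
  [[0,0,0],[0,0,0.082],-1],
  [[0,0,0],[0,0,0.082],-1],
])

```text
time: 28.85
tool_pos: [547.1, -38.6, 18.9]
tcp_rot: [179.9, 0.0, 90.0]
ft_force: [0.1, -0.6, 6.5]
finger_gap: 22.5
```

Run:
```python
from pl import *
setc([546.4,-38.6,18],Rt()); st(); c,p,d=grab('side','d15'); crop(p,120,300,110,240,4,'d15c')
b=np.array([546.4,-38.6,18.])
rows([(b+[0,0,2],Rt(),1,-1),(b+[0,-100,2],Rt(),5,-1),(b+[0,-105,90],Rt(0),4,-1),(b+[0,-105,90],Rt(0),2,-1)])
```

```text
t 28.85 pos [547.1 -38.6  18.9] cmd [546.4 -38.6  18. ] roterr [-0.1 -0.   0. ] F [ 0.1 -0.6  6.5] gap 22.5 q [ -9.  13. 104.  -0.  62.  -9.]
12 [[[0.0,0.0,0.0],[0.0,0.0,-0.002],-1],[[0.0,0.0,0.0],[-0.02,0.0,-0.002],-1],[[0.0,0.0,0.0],[-0.04,0.0,-0.002],-1],[[0.0,0.0,0.0],[-0.06,0.0,-0.002],-1],[[0.0,0.0,0.0],[-0.08,0.0,-0.002],-1],[[0.0,0.0,0.0],[-0.1,0.0,-0.002],-1],[[0.0,0.0,0.0],[-0.1013,0.0,-0.024],-1],[[0.0,0.0,0.0],[-0.1025,0.0,-0.046],-1],[[0.0,0.0,0.0],[-0.1038,0.0,-0.068],-1],[[0.0,0.0,0.0],[-0.105,0.0,-0.09],-1],[[0.0,0.0,0.0],[-0.105,0.0,-0.09],-1],[[0.0,0.0,0.0],[-0.105,0.0,-0.09],-1]]
```

View pics/d15c.png

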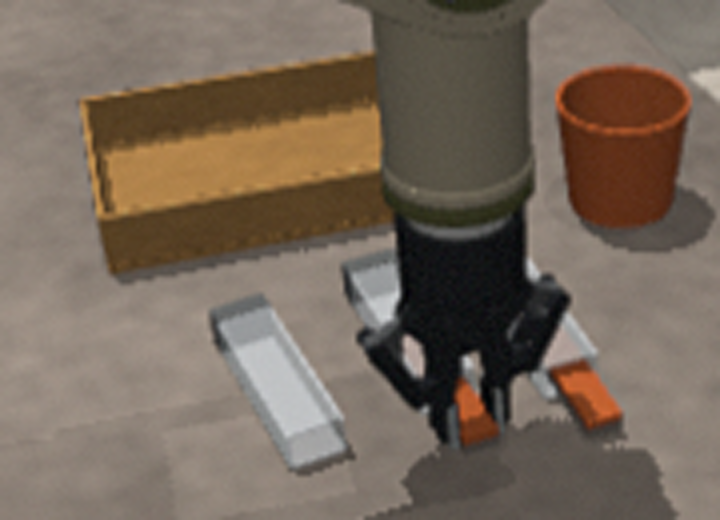

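Request:
jog_arm([
  [[0,0,0],[0,0,-0.002],-1],
  [[0,0,0],[-0.02,0,-0.002],-1],
  [[0,0,0],[-0.04,0,-0.002],-1],
  [[0,0,0],[-0.06,0,-0.002],-1],
  [[0,0,0],[-0.08,0,-0.002],-1],
  [[0,0,0],[-0.1,0,-0.002],-1],
  [[0,0,0],[-0.1013,0,-0.024],-1],
  [[0,0,0],[-0.1025,0,-0.046],-1],
  [[0,0,0],[-0.104,0,-0.068],-1],
  [[0,0,0],[-0.105,0,-0.09],-1],
  [[0,0,0],[-0.105,0,-0.09],-1],
  [[0,0,0],[-0.105,0,-0.09],-1],
])

```text
time: 30.4
tool_pos: [545.9, -143.8, 107.0]
tcp_rot: [-179.9, -0.0, 90.0]
ft_force: [-0.5, 0.8, -1.7]
finger_gap: 22.1
```

Run:
```python
from pl import *
st(); c,p,d=grab('wrist','w9');stone_in_tool('w9')
x=526.8
rows([(*E(x,-262.6,85,15),6,-1),(*E(x,-262.6,45,15),2,-1),(*E(x,-262.6,25,15),2,-1),(*E(x,-262.6,25,15),2,-1)])
```

```text
t 30.40 pos [ 545.9 -143.8  107. ] cmd [ 546.4 -143.6  108. ] roterr [0.1 0.  0. ] F [-0.5  0.8 -1.7] gap 22.1 q [-20.   9.  99.   0.  72. -20.]
x range -29.9 101.4 top z at0 -0.2 slope deg 0.2
[(30, [-21.6, 12.2]), (60, [-11.8, 11.9]), (90, [-22.4, 11.6])]
12 [[[0.0,-2.5,0.0],[-0.0356,-0.0033,-0.0029],-1],[[0.0,-5.0,0.0],[-0.0713,-0.0065,-0.0058],-1],[[0.0,-7.5,0.0],[-0.1069,-0.0098,-0.0087],-1],[[0.0,-10.0,0.0],[-0.1425,-0.0131,-0.0116],-1],[[0.0,-12.5,0.0],[-0.1781,-0.0163,-0.0145],-1],[[0.0,-15.0,0.0],[-0.2138,-0.0196,-0.0174],-1],[[0.0,-15.0,0.0],[-0.2138,-0.0196,0.0026],-1],[[0.0,-15.0,0.0],[-0.2138,-0.0196,0.0226],-1],[[0.0,-15.0,0.0],[-0.2138,-0.0196,0.0326],-1],[[0.0,-15.0,0.0],[-0.2138,-0.0196,0.0426],-1],[[0.0,-15.0,0.0],[-0.2138,-0.0196,0.0426],-1],[[0.0,-15.0,0.0],[-0.2138,-0.0196,0.0426],-1]]
```

View pics/w9.png

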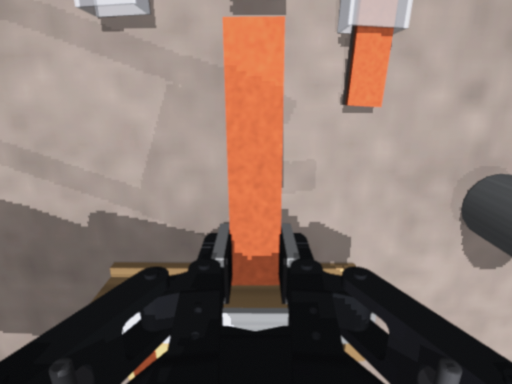

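Request:
jog_arm([
  [[0,-2.5,0],[-0.0356,-0.0033,-0.003],-1],
  [[0,-5,0],[-0.0713,-0.0065,-0.006],-1],
  [[0,-7.5,0],[-0.1069,-0.0098,-0.0087],-1],
  [[0,-10,0],[-0.1425,-0.013,-0.0116],-1],
  [[0,-12.5,0],[-0.178,-0.0163,-0.0145],-1],
  [[0,-15,0],[-0.2138,-0.0196,-0.0174],-1],
  [[0,-15,0],[-0.2138,-0.0196,0.0026],-1],
  [[0,-15,0],[-0.2138,-0.0196,0.0226],-1],
  [[0,-15,0],[-0.2138,-0.0196,0.0326],-1],
  [[0,-15,0],[-0.2138,-0.0196,0.0426],-1],
  [[0,-15,0],[-0.2138,-0.0196,0.0426],-1],
  [[0,-15,0],[-0.2138,-0.0196,0.0426],-1],
])

```text
time: 31.95
tool_pos: [527.2, -357.5, 66.1]
tcp_rot: [179.9, 15.0, 90.0]
ft_force: [-0.5, -0.6, -1.3]
finger_gap: 22.3
```

Run:
```python
from pl import *
st(); c,p,d=grab('wrist','w10');stone_in_tool('w10')
```

```text
t 31.95 pos [ 527.2 -357.5   66.1] cmd [ 526.8 -357.4   65.4] roterr [-0. -0.  0.] F [-0.5 -0.6 -1.3] gap 22.3 q [-32.  16.  97. -15.  60. -25.]
x range -18.2 102.0 top z at0 0.2 slope deg 0.5
[(30, [-11.8, 11.7]), (60, [-12.2, 11.5]), (90, [-15.9, 14.6])]
```

View pics/w10.png

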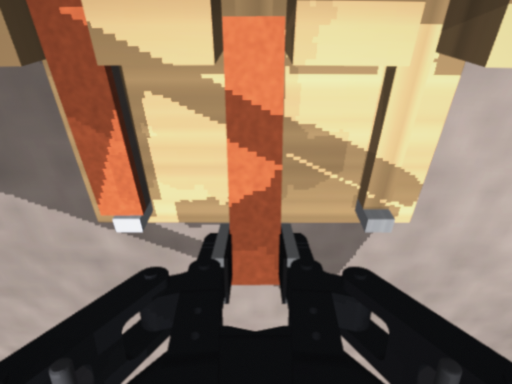

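Request:
jog_arm([
  [[0,0,0],[0.005,0,-0.0013],-1],
  [[0,0,0],[0.01,0,-0.0027],-1],
  [[0,0,0],[0.015,0,-0.004],-1],
  [[0,0,0],[0.02,0,-0.0053],-1],
  [[0,0,0],[0.02,0,-0.0053],-1],
])

```text
time: 32.62
tool_pos: [526.8, -336.1, 65.3]
tcp_rot: [-180.0, 15.0, 90.0]
ft_force: [0.1, -0.2, -1.1]
finger_gap: 22.8
```

Request:
jog_arm([
  [[0,3,0],[0.0002,0,0.0056],-1],
  [[0,6,0],[0.0008,0,0.0112],-1],
  [[0,9,0],[0.0016,0,0.0169],-1],
  [[0,12,0],[0.0028,0,0.0226],-1],
  [[0,15,0],[0.0042,0,0.0277],-1],
  [[0,15,0],[0.0042,0,0.0282],-1],
  [[0,15,0],[0.0042,0,0.0282],-1],
])

```text
time: 33.5
tool_pos: [526.9, -340.5, 37.4]
tcp_rot: [180.0, 0.1, 90.0]
ft_force: [0.1, -1.2, 0.2]
finger_gap: 22.4
```

Run:
```python
from pl import *
setc([526.8,-340,37],Rt())
st(); c,p,d=grab('wrist','w11');stone_in_tool('w11')
a=[526.8,-340.]
rows([(a+[35.5],Rt(),2,-1),(a+[36],Rt(),3,-.2),(a+[70],Rt(),2,-.2),(a+[110],Rt(),1,-.2),([575,-200,130],Rt(),3,.4)])
R=Rt(-2.6);s3=[622.2,-61.6]
rows([(s3+[100],R,4,.4),(s3+[100],R,1,.4)])
```

```text
t 33.50 pos [ 526.9 -340.5   37.4] cmd [ 526.8 -340.    37. ] roterr [-0.  -0.1  0. ] F [ 0.1 -1.2  0.2] gap 22.4 q [-38.  22.  91.  -0.  67. -37.]
x range -18.3 90.4 top z at0 -0.3 slope deg 0.7
[(30, [-11.7, 11.9]), (60, [-14.9, 11.5]), (90, [-15.2, 11.3])]
11 [[[0.0,0.0,0.0],[0.0,0.0,0.0008],-1],[[0.0,0.0,0.0],[0.0,0.0,0.0015],-1],[[0.0,0.0,0.0],[0.0,0.0,0.0013],-0.2],[[0.0,0.0,0.0],[0.0,0.0,0.0012],-0.2],[[0.0,0.0,0.0],[0.0,0.0,0.001],-0.2],[[0.0,0.0,0.0],[0.0,0.0,-0.016],-0.2],[[0.0,0.0,0.0],[0.0,0.0,-0.033],-0.2],[[0.0,0.0,0.0],[0.0,0.0,-0.073],-0.2],[[0.0,0.0,0.0],[0.0467,0.0161,-0.0797],0.4],[[0.0,0.0,0.0],[0.0933,0.0321,-0.0863],0.4],[[0.0,0.0,0.0],[0.14,0.0482,-0.093],0.4]]
5 [[[0.0,0.0,0.7],[0.0346,0.0118,0.0075],0.4],[[0.0,0.0,1.3],[0.0692,0.0236,0.015],0.4],[[0.0,0.0,2.0],[0.1038,0.0354,0.0225],0.4],[[0.0,0.0,2.6],[0.1384,0.0472,0.03],0.4],[[0.0,0.0,2.6],[0.1384,0.0472,0.03],0.4]]
```

View pics/w11.png

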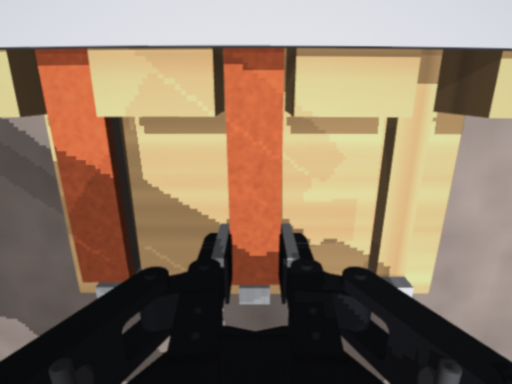

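Request:
jog_arm([
  [[0,0,0],[0,0,0.001],-1],
  [[0,0,0],[0,0,0.002],-1],
  [[0,0,0],[0,0,0.0013],-0.2],
  [[0,0,0],[0,0,0.0012],-0.2],
  [[0,0,0],[0,0,0.001],-0.2],
  [[0,0,0],[0,0,-0.016],-0.2],
  [[0,0,0],[0,0,-0.033],-0.2],
  [[0,0,0],[0,0,-0.073],-0.2],
  [[0,0,0],[0.0467,0.016,-0.08],0.4],
  [[0,0,0],[0.0933,0.032,-0.0863],0.4],
  [[0,0,0],[0.14,0.0482,-0.093],0.4],
])

```text
time: 34.92
tool_pos: [575.9, -199.0, 132.4]
tcp_rot: [179.9, 0.1, 90.0]
ft_force: [-0.1, -0.5, -0.6]
finger_gap: 59.9
```

Request:
jog_arm([
  [[0,0,0.7],[0.0346,0.0118,0.0075],0.4],
  [[0,0,1.3],[0.0692,0.0236,0.015],0.4],
  [[0,0,2],[0.1038,0.0354,0.0225],0.4],
  [[0,0,2.6],[0.1384,0.0472,0.03],0.4],
  [[0,0,2.6],[0.1384,0.0472,0.03],0.4],
])

```text
time: 35.55
tool_pos: [622.9, -59.0, 101.0]
tcp_rot: [180.0, -0.0, 87.6]
ft_force: [-0.6, -0.0, -0.4]
finger_gap: 59.9
```

Run:
```python
from pl import *
st(); c,p,d=grab('wrist','w12');exposed('w12'); c,p,d=grab('side','d16'); crop(p,140,350,140,350,2.8,'d16c')
```

```text
t 35.55 pos [622.9 -59.  101. ] cmd [622.2 -61.6 100. ] roterr [-0.   0.  -0.2] F [-0.6 -0.  -0.4] gap 59.9 q [-10.  18.  89.   0.  73.  -8.]
[239 161  34  60] [623.7 -55.4] [46.4 24.4] 88.1 ymin -79.0
```

View pics/d16c.png

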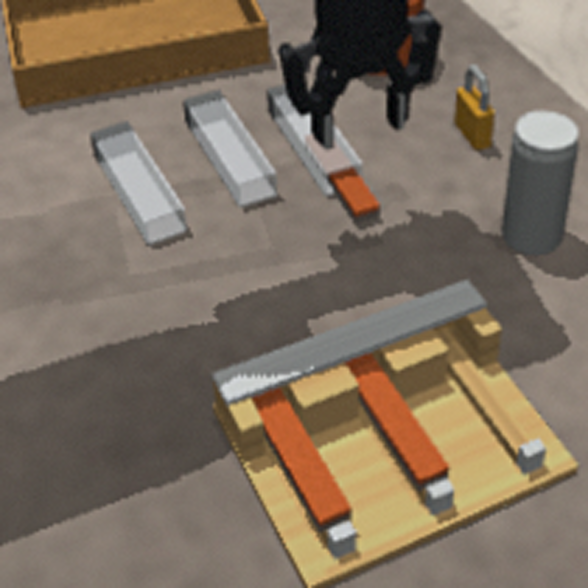

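View pics/w12.png

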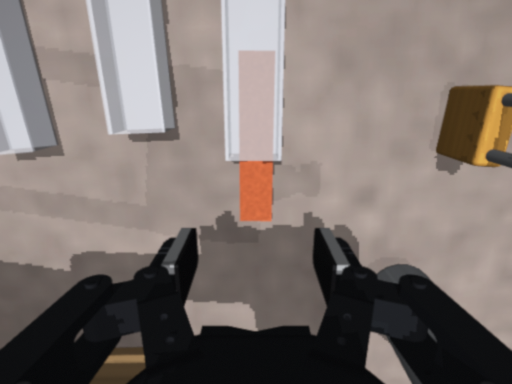

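Request:
jog_arm([
  [[0,0,0],[0,0,0.03],0.4],
  [[0,0,0],[0,0,0.06],0.4],
  [[0,0,0],[0,0,0.07],0.4],
  [[0,0,0],[0,0,0.082],0.4],
  [[0,0,0],[0,0,0.082],0.4],
  [[0,0,0],[0,0,0.082],-1],
  [[0,0,0],[0,0,0.082],-1],
  [[0,0,0],[0,0,0.082],-1],
  [[0,0,0],[0,0,0.082],-1],
  [[0,0,0],[0,0,0.082],-1],
])

```text
time: 36.9
tool_pos: [622.9, -61.6, 19.0]
tcp_rot: [179.9, 0.0, 87.4]
ft_force: [-0.5, 0.2, 6.2]
finger_gap: 22.5
```

Run:
```python
from pl import *
p0,R0=getc(); setc([622.2,-61.6,18],R0); st(); c,p,d=grab('side','d17'); crop(p,120,300,110,240,4,'d17c')
D=R0.apply([-1,0,0]); b=np.array([622.2,-61.6,18.])
rows([(b+[0,0,2],R0,1,-1),(b+D*100+[0,0,2],R0,5,-1),(b+D*105+[0,0,90],Rt(0),4,-1),(b+D*105+[0,0,90],Rt(0),2,-1)])
```

```text
t 36.90 pos [622.9 -61.6  19. ] cmd [622.2 -61.6  18. ] roterr [-0.1 -0.   0. ] F [-0.5  0.2  6.2] gap 22.5 q [-10.  24.  91.  -0.  65.  -8.]
12 [[[0.0,0.0,0.0],[0.0,0.0,-0.002],-1],[[0.0,0.0,0.0],[-0.02,0.0,-0.002],-1],[[0.0,0.0,0.0],[-0.04,0.0,-0.002],-1],[[0.0,0.0,0.0],[-0.06,0.0,-0.002],-1],[[0.0,0.0,0.0],[-0.08,0.0,-0.002],-1],[[0.0,0.0,0.0],[-0.1,0.0,-0.002],-1],[[0.0,0.0,-0.6],[-0.1012,0.0,-0.024],-1],[[0.0,0.0,-1.3],[-0.1025,0.0,-0.046],-1],[[0.0,0.0,-2.0],[-0.1038,0.0,-0.068],-1],[[0.0,0.0,-2.6],[-0.105,0.0,-0.09],-1],[[0.0,0.0,-2.6],[-0.105,0.0,-0.09],-1],[[0.0,0.0,-2.6],[-0.105,0.0,-0.09],-1]]
```

View pics/d17c.png

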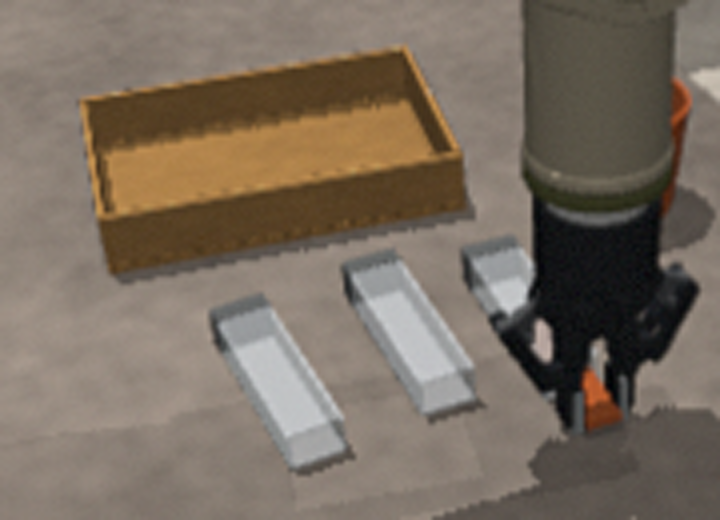

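Request:
jog_arm([
  [[0,0,0],[0,0,-0.002],-1],
  [[0,0,0],[-0.02,0,-0.002],-1],
  [[0,0,0],[-0.04,0,-0.002],-1],
  [[0,0,0],[-0.06,0,-0.002],-1],
  [[0,0,0],[-0.08,0,-0.002],-1],
  [[0,0,0],[-0.1,0,-0.002],-1],
  [[0,0,-0.6],[-0.1012,0,-0.024],-1],
  [[0,0,-1.3],[-0.1025,0,-0.046],-1],
  [[0,0,-2],[-0.104,0,-0.068],-1],
  [[0,0,-2.6],[-0.105,0,-0.09],-1],
  [[0,0,-2.6],[-0.105,0,-0.09],-1],
  [[0,0,-2.6],[-0.105,0,-0.09],-1],
])

```text
time: 38.45
tool_pos: [617.1, -166.1, 107.6]
tcp_rot: [-180.0, -0.0, 90.0]
ft_force: [-0.4, 0.3, -2.9]
finger_gap: 22.6
```

Run:
```python
from pl import *
st(); c,p,d=grab('wrist','w13');stone_in_tool('w13')
x=601.5
rows([(*E(x,-262.6,85,15),6,-1),(*E(x,-262.6,45,15),2,-1),(*E(x,-262.6,25,15),2,-1),(*E(x,-262.6,25,15),2,-1)])
```

```text
t 38.45 pos [ 617.1 -166.1  107.6] cmd [ 617.4 -166.5  108. ] roterr [ 0.  0. -0.] F [-0.4  0.3 -2.9] gap 22.6 q [-20.  19.  87.  -0.  74. -20.]
x range -17.4 102.6 top z at0 -0.1 slope deg 0.1
[(30, [-20.8, 12.8]), (60, [-21.0, 23.0]), (90, [-20.8, 23.0])]
12 [[[0.0,-2.5,0.0],[-0.0318,-0.0027,-0.0029],-1],[[0.0,-5.0,0.0],[-0.0636,-0.0053,-0.0058],-1],[[0.0,-7.5,0.0],[-0.0954,-0.008,-0.0087],-1],[[0.0,-10.0,0.0],[-0.1273,-0.0106,-0.0116],-1],[[0.0,-12.5,0.0],[-0.1591,-0.0133,-0.0145],-1],[[0.0,-15.0,0.0],[-0.1909,-0.0159,-0.0174],-1],[[0.0,-15.0,0.0],[-0.1909,-0.0159,0.0026],-1],[[0.0,-15.0,0.0],[-0.1909,-0.0159,0.0226],-1],[[0.0,-15.0,0.0],[-0.1909,-0.0159,0.0326],-1],[[0.0,-15.0,0.0],[-0.1909,-0.0159,0.0426],-1],[[0.0,-15.0,0.0],[-0.1909,-0.0159,0.0426],-1],[[0.0,-15.0,0.0],[-0.1909,-0.0159,0.0426],-1]]
```

View pics/w13.png

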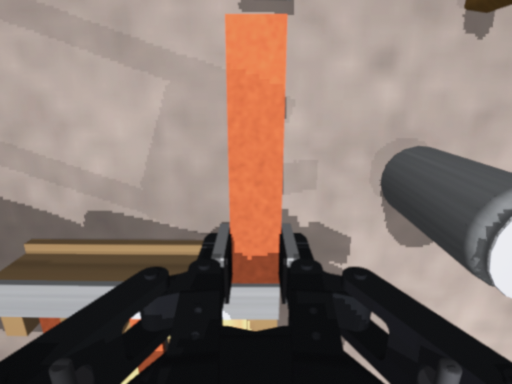

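Request:
jog_arm([
  [[0,-2.5,0],[-0.0318,-0.0027,-0.003],-1],
  [[0,-5,0],[-0.0636,-0.0053,-0.006],-1],
  [[0,-7.5,0],[-0.0954,-0.008,-0.0087],-1],
  [[0,-10,0],[-0.1273,-0.0106,-0.0116],-1],
  [[0,-12.5,0],[-0.159,-0.0133,-0.0145],-1],
  [[0,-15,0],[-0.1909,-0.016,-0.0174],-1],
  [[0,-15,0],[-0.1909,-0.016,0.0026],-1],
  [[0,-15,0],[-0.1909,-0.016,0.0226],-1],
  [[0,-15,0],[-0.1909,-0.016,0.0326],-1],
  [[0,-15,0],[-0.1909,-0.016,0.0426],-1],
  [[0,-15,0],[-0.1909,-0.016,0.0426],-1],
  [[0,-15,0],[-0.1909,-0.016,0.0426],-1],
])

```text
time: 40.0
tool_pos: [601.9, -357.4, 66.2]
tcp_rot: [179.9, 15.0, 90.0]
ft_force: [0.3, 0.7, -0.5]
finger_gap: 22.9
```

Run:
```python
from pl import *
st(); c,p,d=grab('wrist','w14');stone_in_tool('w14')
```

```text
t 40.00 pos [ 601.9 -357.4   66.2] cmd [ 601.5 -357.4   65.4] roterr [-0. -0.  0.] F [ 0.3  0.7 -0.5] gap 22.9 q [-28.  25.  85. -15.  63. -22.]
x range -17.5 102.9 top z at0 0.5 slope deg 0.3
[(30, [-11.4, 11.9]), (60, [-15.5, 12.4]), (90, [-14.7, 15.5])]
```

View pics/w14.png

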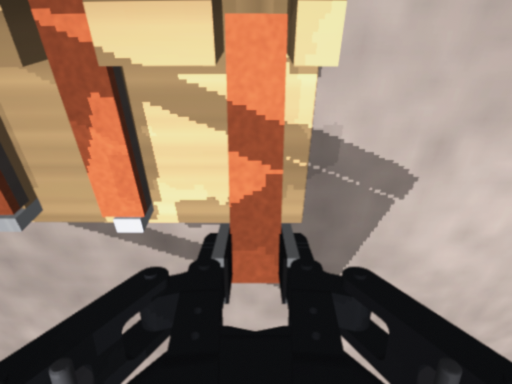

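Request:
jog_arm([
  [[0,0,0],[0.005,-0.0005,-0.0013],-1],
  [[0,0,0],[0.01,-0.0005,-0.0027],-1],
  [[0,0,0],[0.015,-0.0005,-0.004],-1],
  [[0,0,0],[0.0195,-0.0005,-0.0053],-1],
  [[0,0,0],[0.0195,-0.0005,-0.0053],-1],
])

```text
time: 40.67
tool_pos: [600.9, -336.6, 65.5]
tcp_rot: [-180.0, 15.0, 90.0]
ft_force: [-0.4, -0.2, -1.4]
finger_gap: 22.5
```

Request:
jog_arm([
  [[0,3,0],[0.0002,0,0.0056],-1],
  [[0,6,0],[0.0008,0,0.0112],-1],
  [[0,9,0],[0.0016,0,0.0169],-1],
  [[0,12,0],[0.0028,0,0.0226],-1],
  [[0,15,0],[0.0042,0,0.0277],-1],
  [[0,15,0],[0.0042,0,0.0282],-1],
  [[0,15,0],[0.0042,0,0.0282],-1],
])

```text
time: 41.55
tool_pos: [601.0, -340.9, 37.4]
tcp_rot: [180.0, 0.1, 90.0]
ft_force: [-0.4, -1.2, 1.1]
finger_gap: 22.6
```

Run:
```python
from pl import *
setc([601,-340.5,37],Rt())
st(); c,p,d=grab('wrist','w15');stone_in_tool('w15')
```

```text
t 41.55 pos [ 601.  -340.9   37.4] cmd [ 601.  -340.5   37. ] roterr [-0.  -0.1  0. ] F [-0.4 -1.2  1.1] gap 22.6 q [-34.  31.  79.  -0.  70. -34.]
x range -17.4 90.7 top z at0 -0.2 slope deg 0.7
[(30, [-11.3, 12.0]), (60, [-14.1, 12.1]), (90, [-14.2, 14.9])]
```

View pics/w15.png

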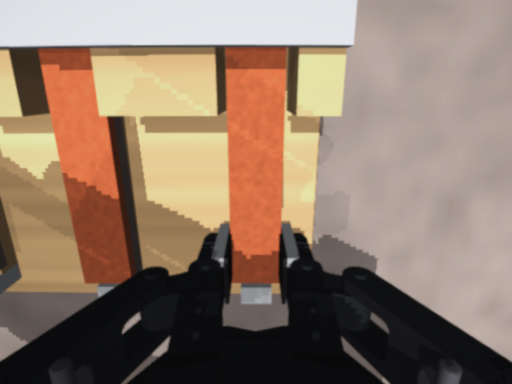

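Request:
jog_arm([
  [[0,0,0],[0,0,0.001],-1],
  [[0,0,0],[0,0,0.002],-1],
  [[0,0,0],[0,0,0.0013],-0.2],
  [[0,0,0],[0,0,0.0012],-0.2],
  [[0,0,0],[0,0,0.001],-0.2],
  [[0,0,0],[0,0,-0.016],-0.2],
  [[0,0,0],[0,0,-0.033],-0.2],
  [[0,0,0],[0,0,-0.073],-0.2],
  [[0,0,0],[0.03,0,-0.113],0.4],
  [[0,0,0],[0.08,0,-0.153],0.4],
  [[0,0,0],[0.12,0,-0.193],0.4],
])

```text
time: 42.98
tool_pos: [600.9, -219.1, 233.3]
tcp_rot: [179.9, 0.0, 90.0]
ft_force: [0.7, 0.1, 0.6]
finger_gap: 59.7
```

Run:
```python
from pl import *
setc([601,-220.5,230],Rt()); st()
c,p,d=grab('side','d18'); crop(p,120,370,110,350,2.5,'d18c')
rows([([545,200,290],Rt(),9,.4),([545,200,290],Rt(),3,.4)])
```

```text
t 42.98 pos [ 600.9 -219.1  233.3] cmd [ 601.  -220.5  230. ] roterr [-0.1 -0.   0. ] F [0.7 0.1 0.6] gap 59.7 q [-25.  14.  80.   0.  86. -25.]
12 [[[0.0,0.0,0.0],[0.0467,-0.0062,-0.0067],0.4],[[0.0,0.0,0.0],[0.0934,-0.0124,-0.0133],0.4],[[0.0,0.0,0.0],[0.1402,-0.0187,-0.02],0.4],[[0.0,0.0,0.0],[0.1869,-0.0249,-0.0267],0.4],[[0.0,0.0,0.0],[0.2336,-0.0311,-0.0333],0.4],[[0.0,0.0,0.0],[0.2803,-0.0373,-0.04],0.4],[[0.0,0.0,0.0],[0.3271,-0.0436,-0.0467],0.4],[[0.0,0.0,0.0],[0.3738,-0.0498,-0.0533],0.4],[[0.0,0.0,0.0],[0.4205,-0.056,-0.06],0.4],[[0.0,0.0,0.0],[0.4205,-0.056,-0.06],0.4],[[0.0,0.0,0.0],[0.4205,-0.056,-0.06],0.4],[[0.0,0.0,0.0],[0.4205,-0.056,-0.06],0.4]]
```

View pics/d18c.png

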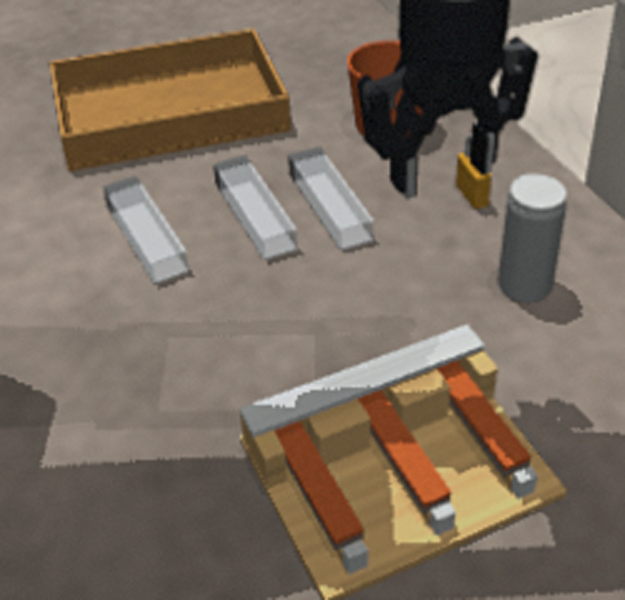

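All three stones are seated. Tube 1 has been knocked: its plug corner went from pixel (174,186) to (162,186), so I'll measure it again. First a look at the crate.

Request:
jog_arm([
  [[0,0,0],[0.0467,-0.0062,-0.0067],0.4],
  [[0,0,0],[0.0934,-0.0124,-0.0133],0.4],
  [[0,0,0],[0.14,-0.0187,-0.02],0.4],
  [[0,0,0],[0.187,-0.025,-0.0267],0.4],
  [[0,0,0],[0.2336,-0.031,-0.0333],0.4],
  [[0,0,0],[0.28,-0.0373,-0.04],0.4],
  [[0,0,0],[0.327,-0.0436,-0.0467],0.4],
  [[0,0,0],[0.3738,-0.0498,-0.0533],0.4],
  [[0,0,0],[0.4205,-0.056,-0.06],0.4],
  [[0,0,0],[0.4205,-0.056,-0.06],0.4],
  [[0,0,0],[0.4205,-0.056,-0.06],0.4],
  [[0,0,0],[0.4205,-0.056,-0.06],0.4],
])

```text
time: 44.52
tool_pos: [545.2, 199.0, 290.5]
tcp_rot: [180.0, 0.0, 89.9]
ft_force: [-0.4, -0.8, 0.3]
finger_gap: 59.8
```

Run:
```python
from pl import *
st(); c,p,d=grab('wrist','w16');c,p,d=grab('scene','s16'); crop(p,100,380,80,320,2.5,'s16c')
```

```text
t 44.52 pos [545.2 199.  290.5] cmd [545. 200. 290.] roterr [-0.  -0.   0.1] F [-0.4 -0.8  0.3] gap 59.8 q [15.  4. 85. -0. 91. 15.]
```

View pics/w16.png

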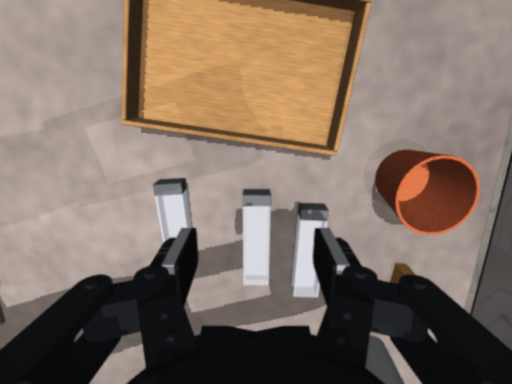

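View pics/s16c.png

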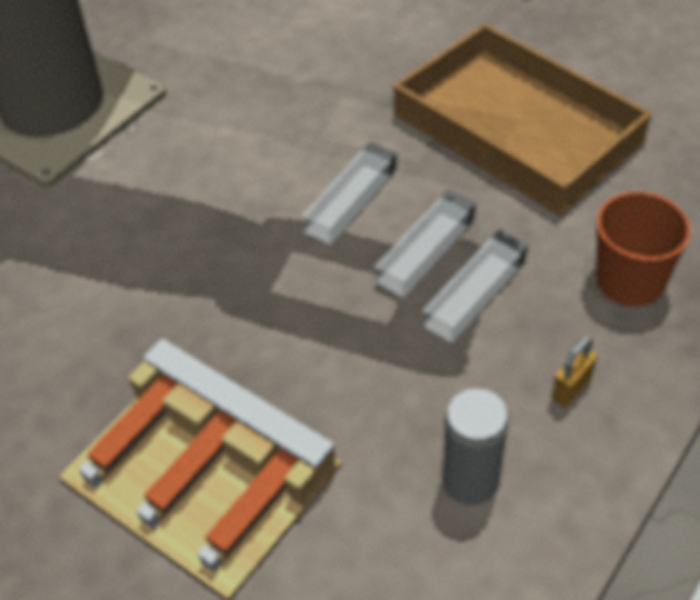

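Run:
```python
from pl import *
W=dict(np.load('pics/w16_cam.npz'));S=cam('scene');D=cam('side')
print('crate wrist',np.round(onz(W,[(123,124),(335,153),(369,2)],50),1).tolist())
f=lambda q:(100+(q[0]+.5)/2.5-.5,80+(q[1]+.5)/2.5-.5)
print('crate scene',np.round(onz(S,[f(q) for q in [(395,85),(562,186),(648,117),(486,27)]],50),1).tolist())
g=lambda q:(120+(q[0]+.5)/2.5-.5,110+(q[1]+.5)/2.5-.5)
print('crate side',np.round(onz(D,[g(q) for q in [(66,133),(290,97),(254,31),(51,63)]],50),1).tolist())
print('tri FL',tri([S,D,W],[f((395,85)),g((66,133)),(123,124)]),'FR',tri([S,D,W],[f((562,186)),g((290,97)),(335,153)]))
print('T1 plug wrist',np.round(onz(W,[(153,180),(186,179)],28),1).tolist())
print('T1 scene',np.round(onz(S,[f(q) for q in [(373,146),(397,157)]],28),1).tolist(),'mouthbottom',np.round(onz(S,[f(q) for q in [(305,231),(328,243)]],0),1).tolist())
print('T1 side plugtop',np.round(onz(D,[g(q) for q in [(105,189),(136,178)]],28),1).tolist(),'mouthbottom',np.round(onz(D,[g(q) for q in [(161,283),(189,275)]],0),1).tolist())
```

```text
crate wrist [[384.0, 236.9, 50.0], [645.7, 200.4, 50.0], [671.0, 369.2, 50.0]]
crate scene [[384.1, 241.8, 50.0], [644.4, 200.6, 50.0], [674.0, 367.5, 50.0], [414.8, 411.3, 50.0]]
crate side [[388.4, 243.0, 50.0], [647.4, 196.8, 50.0], [670.4, 368.1, 50.0], [408.5, 409.8, 50.0]]
tri FL (array([386.96826902, 237.22512053,  54.35757808]), [0.309024576088817, 0.8479336801533722, 1.0141633486515729]) FR (array([646.18935933, 199.48249064,  49.73386784]), [1.845692704835706, 2.3291453241971762, 0.9423893110095947])
T1 plug wrist [[405.9, 159.1, 28.0], [451.2, 160.4, 28.0]]
T1 scene [[412.7, 153.3, 28.0], [447.8, 153.6, 28.0]] mouthbottom [[413.4, 15.1, 0.0], [446.9, 15.0, 0.0]]
T1 side plugtop [[405.4, 149.2, 28.0], [441.8, 153.3, 28.0]] mouthbottom [[420.6, 8.4, 0.0], [450.0, 7.2, 0.0]]
```

Run:
```python
from pl import *
rows([([430,15,190],Rt(),6,.4),([430,15,190],Rt(),2,.4)])
```

```text
8 [[[0.0,0.0,0.0],[-0.0308,-0.0192,0.0167],0.4],[[0.0,0.0,0.0],[-0.0617,-0.0383,0.0333],0.4],[[0.0,0.0,0.0],[-0.0925,-0.0575,0.05],0.4],[[0.0,0.0,0.0],[-0.1233,-0.0767,0.0667],0.4],[[0.0,0.0,0.0],[-0.1542,-0.0958,0.0833],0.4],[[0.0,0.0,0.0],[-0.185,-0.115,0.1],0.4],[[0.0,0.0,0.0],[-0.185,-0.115,0.1],0.4],[[0.0,0.0,0.0],[-0.185,-0.115,0.1],0.4]]
```

Request:
jog_arm([
  [[0,0,0],[-0.0308,-0.0192,0.0167],0.4],
  [[0,0,0],[-0.0617,-0.0383,0.0333],0.4],
  [[0,0,0],[-0.0925,-0.0575,0.05],0.4],
  [[0,0,0],[-0.1233,-0.0767,0.0667],0.4],
  [[0,0,0],[-0.154,-0.0958,0.0833],0.4],
  [[0,0,0],[-0.185,-0.115,0.1],0.4],
  [[0,0,0],[-0.185,-0.115,0.1],0.4],
  [[0,0,0],[-0.185,-0.115,0.1],0.4],
])

```text
time: 45.62
tool_pos: [430.4, 14.9, 190.7]
tcp_rot: [179.9, -0.0, 89.9]
ft_force: [-0.3, 0.2, 0.2]
finger_gap: 59.9
```

Run:
```python
from pl import *
st(); c,p,d=grab('wrist','w17'); crop(p,180,430,0,200,3,'w17c')
```

```text
t 45.62 pos [430.4  14.9 190.7] cmd [430.  15. 190.] roterr [-0.1  0.   0.1] F [-0.3  0.2  0.2] gap 59.9 q [ -5. -18. 115.   0.  83.  -5.]
```

View pics/w17c.png

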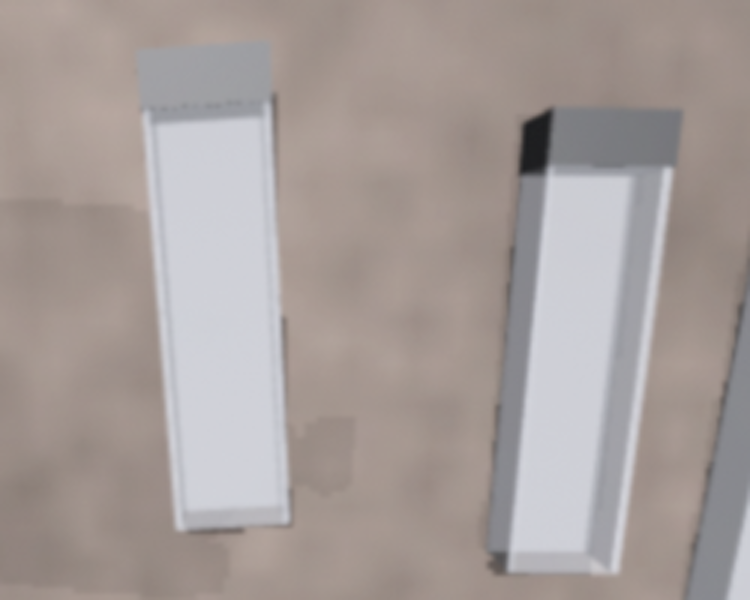

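```bash
cat >> pl.py <<'E'
def tube(tag,v,x0,y0,k,z=28):
    c=dict(np.load(f'pics/{tag}_cam.npz'))
    P=onz(c,[(x0+(q[0]+.5)/k-.5,y0+(q[1]+.5)/k-.5) for q in v],z)[:,:2]
    b=(P[0]+P[1])/2;m=(P[2]+P[3])/2
    a=np.degrees(np.arctan2(m[0]-b[0],-(m[1]-b[1])))
    print('centre',np.round((b+m)/2,1),'len',np.linalg.norm(b-m).round(1),'al',a.round(1),'w',np.linalg.norm(P[0]-P[1]).round(1),np.linalg.norm(P[2]-P[3]).round(1))
    return (b+m)/2,a
E
python3 - <<'E'
from pl import *
(x,y),a=tube('w17',[(138,52),(271,43),(176,528),(290,522)],180,0,3)
tube('w17',[(553,108),(682,110),(508,572),(618,572)],180,0,3)
R=Rt(a)
rows([([x,y,90],R,4,.4),([x,y,40],R,2,.4),([x,y,22],R,2,.4),([x,y,22],R,1,.4)])
E
```

```text
centre [428.8  81.7] len 144.5 al 3.3 w 38.8 38.4
centre [546.8  65.3] len 145.1 al -0.5 w 38.8 38.0
9 [[[0.0,0.0,-0.8],[0.0167,-0.0003,0.025],0.4],[[0.0,0.0,-1.7],[0.0334,-0.0006,0.05],0.4],[[0.0,0.0,-2.5],[0.0501,-0.0009,0.075],0.4],[[0.0,0.0,-3.3],[0.0667,-0.0012,0.1],0.4],[[0.0,0.0,-3.3],[0.0667,-0.0012,0.125],0.4],[[0.0,0.0,-3.3],[0.0667,-0.0012,0.15],0.4],[[0.0,0.0,-3.3],[0.0667,-0.0012,0.159],0.4],[[0.0,0.0,-3.3],[0.0667,-0.0012,0.168],0.4],[[0.0,0.0,-3.3],[0.0667,-0.0012,0.168],0.4]]
```

Request:
jog_arm([
  [[0,0,-0.8],[0.0167,0,0.025],0.4],
  [[0,0,-1.7],[0.0334,-0.0006,0.05],0.4],
  [[0,0,-2.5],[0.05,-0.001,0.075],0.4],
  [[0,0,-3.3],[0.0667,-0.0012,0.1],0.4],
  [[0,0,-3.3],[0.0667,-0.0012,0.125],0.4],
  [[0,0,-3.3],[0.0667,-0.0012,0.15],0.4],
  [[0,0,-3.3],[0.0667,-0.0012,0.159],0.4],
  [[0,0,-3.3],[0.0667,-0.0012,0.168],0.4],
  [[0,0,-3.3],[0.0667,-0.0012,0.168],0.4],
  [[0,0,-3.3],[0.0667,-0.0012,0.168],-1],
  [[0,0,-3.3],[0.0667,-0.0012,0.168],-1],
  [[0,0,-3.3],[0.0667,-0.0012,0.168],-1],
], force=40)

```text
time: 47.18
tool_pos: [429.7, 81.9, 23.2]
tcp_rot: [179.9, -0.0, 93.3]
ft_force: [0.2, 1.0, 6.3]
finger_gap: 37.1
```

Run:
```python
from pl import *
st(); p0,R0=getc()
C=np.array([529,304.5]);u=np.array([.988,-.153]);
t=C-75*u; R=Rt(-8.8); print(t)
rows([(p0+[0,0,70],R0,3,-1),(p0+[0,0,98],R0,1,-1),(list(t)+[120],R,6,-1),(list(t)+[120],R,1,-1)])
```

```text
t 47.17 pos [429.7  81.9  23.2] cmd [428.8  81.7  22. ] roterr [-0.1  0.   0. ] F [0.2 1.  6.3] gap 37.1 q [  4.  -4. 122.   0.  62.   1.]
[454.9   315.975]
11 [[[0.0,0.0,0.0],[0.0,0.0,-0.0233],-1],[[0.0,0.0,0.0],[0.0,0.0,-0.0467],-1],[[0.0,0.0,0.0],[0.0,0.0,-0.07],-1],[[0.0,0.0,0.0],[0.0,0.0,-0.098],-1],[[0.0,0.0,2.0],[0.0387,0.0066,-0.098],-1],[[0.0,0.0,4.0],[0.0775,0.0132,-0.098],-1],[[0.0,0.0,6.1],[0.1162,0.0198,-0.098],-1],[[0.0,0.0,8.1],[0.1549,0.0264,-0.098],-1],[[0.0,0.0,10.1],[0.1937,0.033,-0.098],-1],[[0.0,0.0,12.1],[0.2324,0.0395,-0.098],-1],[[0.0,0.0,12.1],[0.2324,0.0395,-0.098],-1]]
```

Request:
jog_arm([
  [[0,0,0],[0,0,-0.0233],-1],
  [[0,0,0],[0,0,-0.0467],-1],
  [[0,0,0],[0,0,-0.07],-1],
  [[0,0,0],[0,0,-0.098],-1],
  [[0,0,2],[0.0387,0.0066,-0.098],-1],
  [[0,0,4],[0.0775,0.0132,-0.098],-1],
  [[0,0,6.1],[0.116,0.02,-0.098],-1],
  [[0,0,8.1],[0.155,0.0264,-0.098],-1],
  [[0,0,10.1],[0.1937,0.033,-0.098],-1],
  [[0,0,12.1],[0.2324,0.0395,-0.098],-1],
  [[0,0,12.1],[0.2324,0.0395,-0.098],-1],
  [[0,0,12.1],[0.2324,0.0395,-0.098],-1],
])

```text
time: 48.68
tool_pos: [454.4, 315.7, 119.7]
tcp_rot: [-180.0, 0.1, 81.2]
ft_force: [-0.1, 0.2, -0.5]
finger_gap: 37.3
```

Run:
```python
from pl import *
st(); c,p,d=grab('wrist','w18');c,p,d=grab('side','d19'); crop(p,120,300,90,240,4,'d19c')
p0,R0=getc()
rows([(p0-[0,0,60],R0,3,-1),(p0-[0,0,89],R0,2,-1),(p0-[0,0,89],R0,1,-1),(p0-[0,0,89],R0,2,.2),(p0-[0,0,0],R0,4,.2)])
```

```text
t 48.67 pos [454.4 315.7 119.7] cmd [454.9 316.  120. ] roterr [ 0.  -0.1 -0. ] F [-0.1  0.2 -0.5] gap 37.3 q [ 29.   6. 101.  -0.  73.  38.]
12 [[[0.0,0.0,0.0],[0.0,0.0,0.02],-1],[[0.0,0.0,0.0],[0.0,0.0,0.04],-1],[[0.0,0.0,0.0],[0.0,0.0,0.06],-1],[[0.0,0.0,0.0],[0.0,0.0,0.0745],-1],[[0.0,0.0,0.0],[0.0,0.0,0.089],-1],[[0.0,0.0,0.0],[0.0,0.0,0.089],-1],[[0.0,0.0,0.0],[0.0,0.0,0.089],0.2],[[0.0,0.0,0.0],[0.0,0.0,0.089],0.2],[[0.0,0.0,0.0],[0.0,0.0,0.0668],0.2],[[0.0,0.0,0.0],[0.0,0.0,0.0445],0.2],[[0.0,0.0,0.0],[0.0,0.0,0.0222],0.2],[[0.0,0.0,0.0],[0.0,0.0,0.0],0.2]]
```

View pics/w18.png

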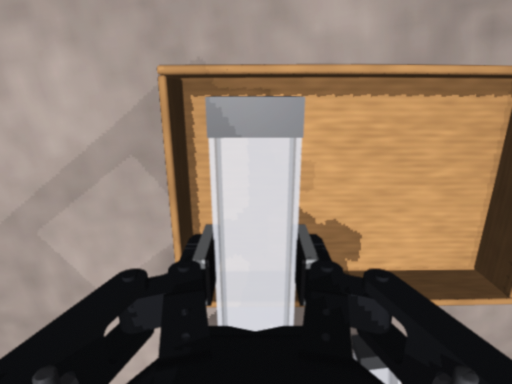

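View pics/d19c.png

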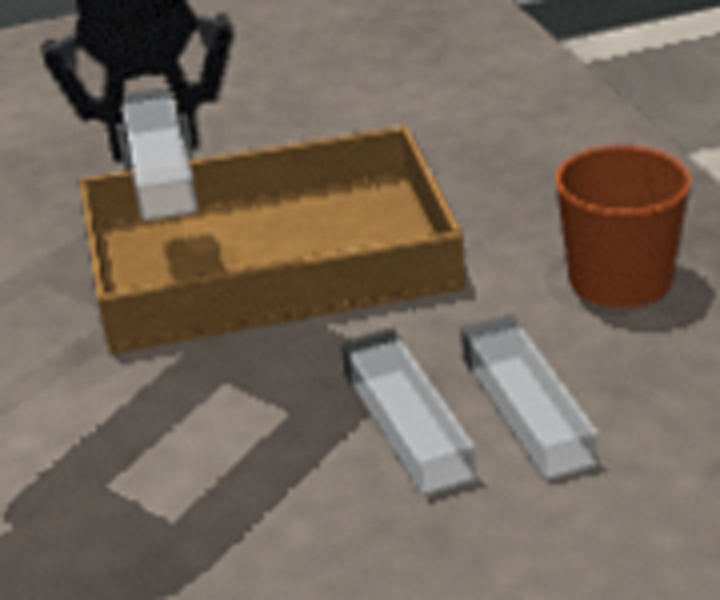

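Run:
```python
from pl import *
W=dict(np.load('pics/w18_cam.npz')); d=np.load('pics/w18.npy')
v=np.array([.153,.988,0])
a=onz(W,[(255,66),(255,78)],50);b=onz(W,[(207,97),(303,97)],124.8);f=onz(W,[(420,303),(420,297)],50); l=onz(W,[(160,68)],50)
print((a@v).round(1),(b@v).round(1),(f@v).round(1),np.r_[454.9,316,0]@v, d[120,255],bydepth(W,[(255,120)],[d[120,255]]), l)
```

```text
[471.2 464.1] [453.7 453.7] [295.7 301.4] 381.8077 118.38744 [[464.2952222  378.39943488 125.84165334]] [[409.77552363 412.38020532  50.        ]]
```

Request:
jog_arm([
  [[0,0,0],[0.001,0,0.02],-1],
  [[0,0,0],[0.001,0,0.04],-1],
  [[0,0,0],[0.001,0,0.06],-1],
  [[0,0,0],[0.001,0,0.0745],-1],
  [[0,0,0],[0.001,0,0.09],-1],
  [[0,0,0],[0.001,0,0.09],-1],
  [[0,0,0],[0.001,0,0.09],0.2],
  [[0,0,0],[0.001,0,0.09],0.2],
  [[0,0,0],[0.001,0,0.0668],0.2],
  [[0,0,0],[0.001,0,0.0445],0.2],
  [[0,0,0],[0.001,0,0.0222],0.2],
  [[0,0,0],[0.001,0,0],0.2],
])

```text
time: 50.28
tool_pos: [455.1, 317.2, 121.2]
tcp_rot: [180.0, -0.0, 81.2]
ft_force: [-0.2, 0.1, 0.6]
finger_gap: 51.5
```

Run:
```python
from pl import *
p0,R0=getc();
import json
setc([454.9+.15,316+1,120],R0); st()
rows([([546.5,-5,190],Rt(-.4),7,.4),([546.5,-5,190],Rt(-.4),2,.4)])
```

```text
t 50.27 pos [455.1 317.2 121.2] cmd [455. 317. 120.] roterr [-0.  0.  0.] F [-0.2  0.1  0.6] gap 51.5 q [ 30.   6. 100.   0.  73.  38.]
9 [[[0.0,0.0,-1.2],[-0.0435,0.0199,-0.01],0.4],[[0.0,0.0,-2.4],[-0.0869,0.0399,-0.02],0.4],[[0.0,0.0,-3.6],[-0.1304,0.0598,-0.03],0.4],[[0.0,0.0,-4.8],[-0.1738,0.0798,-0.04],0.4],[[0.0,0.0,-6.0],[-0.2173,0.0997,-0.05],0.4],[[0.0,0.0,-7.2],[-0.2608,0.1197,-0.06],0.4],[[0.0,0.0,-8.4],[-0.3042,0.1396,-0.07],0.4],[[0.0,0.0,-8.4],[-0.3042,0.1396,-0.07],0.4],[[0.0,0.0,-8.4],[-0.3042,0.1396,-0.07],0.4]]
```

Request:
jog_arm([
  [[0,0,-1.2],[-0.0435,0.02,-0.01],0.4],
  [[0,0,-2.4],[-0.087,0.04,-0.02],0.4],
  [[0,0,-3.6],[-0.1304,0.06,-0.03],0.4],
  [[0,0,-4.8],[-0.1738,0.08,-0.04],0.4],
  [[0,0,-6],[-0.2173,0.1,-0.05],0.4],
  [[0,0,-7.2],[-0.2608,0.12,-0.06],0.4],
  [[0,0,-8.4],[-0.3042,0.1396,-0.07],0.4],
  [[0,0,-8.4],[-0.3042,0.1396,-0.07],0.4],
  [[0,0,-8.4],[-0.3042,0.1396,-0.07],0.4],
])

```text
time: 51.4
tool_pos: [546.2, -4.6, 190.1]
tcp_rot: [-180.0, -0.0, 89.5]
ft_force: [1.0, -0.9, -0.3]
finger_gap: 59.8
```

Run:
```python
from pl import *
st(); c,p,d=grab('wrist','w19'); crop(p,180,430,0,200,3,'w19c');c,p,d=grab('scene','s20'); crop(p,100,380,80,320,2.5,'s20c')
```

```text
t 51.40 pos [546.2  -4.6 190.1] cmd [546.5  -5.  190. ] roterr [0.  0.  0.1] F [ 1.  -0.9 -0.3] gap 59.8 q [-6.  1. 98.  0. 81. -5.]
```

View pics/w19c.png

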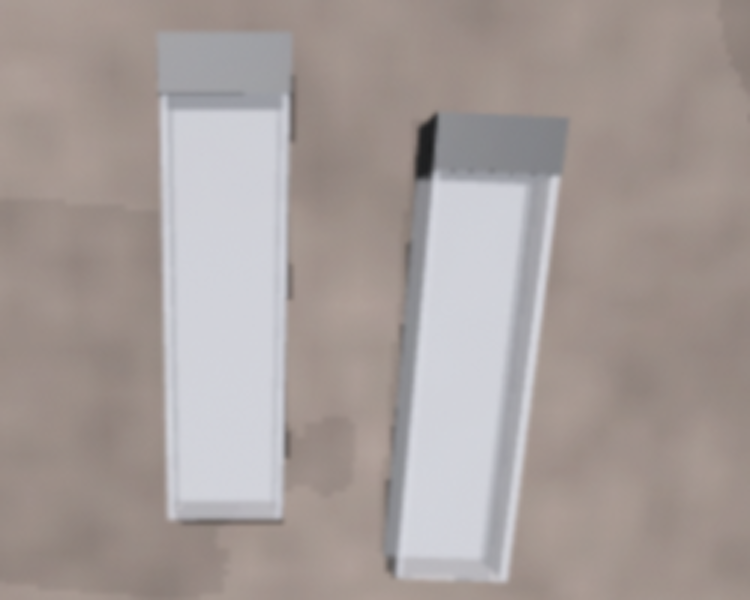

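View pics/s20c.png

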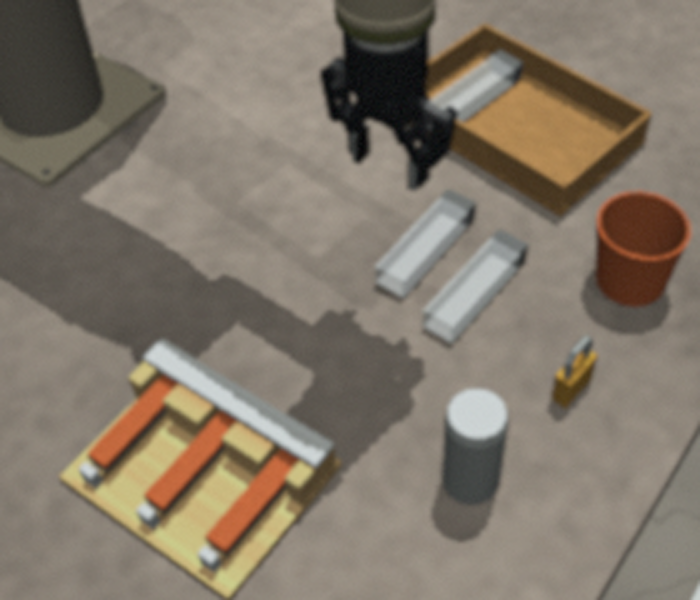

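Tube 1 is lying in the crate (around crop (475,85)) and the stones are still seated. Next is tube 2.

Run:
```python
from pl import *
(x,y),a=tube('w19',[(157,32),(293,32),(167,519),(283,519)],180,0,3)
tube('w19',[(438,113),(568,120),(396,578),(507,580)],180,0,3)
R=Rt(a)
rows([([x,y,90],R,4,.4),([x,y,40],R,2,.4),([x,y,22],R,2,.4),([x,y,22],R,1,.4)])
```

```text
centre [546.5  65.3] len 145.9 al -0.5 w 39.4 38.8
centre [626.4  43. ] len 144.9 al -2.5 w 38.9 38.2
9 [[[0.0,0.0,0.0],[0.0176,-0.0001,0.025],0.4],[[0.0,0.0,0.0],[0.0352,-0.0002,0.05],0.4],[[0.0,0.0,0.1],[0.0527,-0.0003,0.075],0.4],[[0.0,0.0,0.1],[0.0703,-0.0004,0.1],0.4],[[0.0,0.0,0.1],[0.0703,-0.0004,0.125],0.4],[[0.0,0.0,0.1],[0.0703,-0.0004,0.15],0.4],[[0.0,0.0,0.1],[0.0703,-0.0004,0.159],0.4],[[0.0,0.0,0.1],[0.0703,-0.0004,0.168],0.4],[[0.0,0.0,0.1],[0.0703,-0.0004,0.168],0.4]]
```

Request:
jog_arm([
  [[0,0,0],[0.0176,0,0.025],0.4],
  [[0,0,0],[0.0352,0,0.05],0.4],
  [[0,0,0],[0.0527,-0.0003,0.075],0.4],
  [[0,0,0.1],[0.0703,-0.0004,0.1],0.4],
  [[0,0,0.1],[0.0703,-0.0004,0.125],0.4],
  [[0,0,0.1],[0.0703,-0.0004,0.15],0.4],
  [[0,0,0.1],[0.0703,-0.0004,0.159],0.4],
  [[0,0,0.1],[0.0703,-0.0004,0.168],0.4],
  [[0,0,0.1],[0.0703,-0.0004,0.168],0.4],
  [[0,0,0.1],[0.0703,-0.0004,0.168],-1],
  [[0,0,0.1],[0.0703,-0.0004,0.168],-1],
  [[0,0,0.1],[0.0703,-0.0004,0.168],-1],
])

```text
time: 53.0
tool_pos: [547.4, 65.4, 23.3]
tcp_rot: [179.9, -0.0, 89.5]
ft_force: [0.4, 0.2, 6.1]
finger_gap: 37.2
```

Run:
```python
from pl import *
st(); p0,R0=getc()
C=np.array([529,304.5])+[.15,1]; t=C; R=Rt(-8.8)
rows([(p0+[0,0,70],R0,3,-1),(p0+[0,0,98],R0,1,-1),(list(t)+[120],R,6,-1),(list(t)+[120],R,2,-1)])
```

```text
t 53.00 pos [547.4  65.4  23.3] cmd [546.6  65.3  22. ] roterr [-0.1  0.   0. ] F [0.4 0.2 6.1] gap 37.2 q [  1.  13. 104.   0.  63.   2.]
12 [[[0.0,0.0,0.0],[0.0,0.0,-0.0233],-1],[[0.0,0.0,0.0],[0.0,0.0,-0.0467],-1],[[0.0,0.0,0.0],[0.0,0.0,-0.07],-1],[[0.0,0.0,0.0],[0.0,0.0,-0.098],-1],[[0.0,0.0,1.4],[0.04,-0.0033,-0.098],-1],[[0.0,0.0,2.8],[0.08,-0.0065,-0.098],-1],[[0.0,0.0,4.2],[0.12,-0.0098,-0.098],-1],[[0.0,0.0,5.5],[0.16,-0.013,-0.098],-1],[[0.0,0.0,6.9],[0.2,-0.0163,-0.098],-1],[[0.0,0.0,8.3],[0.24,-0.0195,-0.098],-1],[[0.0,0.0,8.3],[0.24,-0.0195,-0.098],-1],[[0.0,0.0,8.3],[0.24,-0.0195,-0.098],-1]]
```

Request:
jog_arm([
  [[0,0,0],[0,0,-0.0233],-1],
  [[0,0,0],[0,0,-0.0467],-1],
  [[0,0,0],[0,0,-0.07],-1],
  [[0,0,0],[0,0,-0.098],-1],
  [[0,0,1.4],[0.04,-0.0033,-0.098],-1],
  [[0,0,2.8],[0.08,-0.0065,-0.098],-1],
  [[0,0,4.2],[0.12,-0.0098,-0.098],-1],
  [[0,0,5.5],[0.16,-0.013,-0.098],-1],
  [[0,0,6.9],[0.2,-0.0163,-0.098],-1],
  [[0,0,8.3],[0.24,-0.0195,-0.098],-1],
  [[0,0,8.3],[0.24,-0.0195,-0.098],-1],
  [[0,0,8.3],[0.24,-0.0195,-0.098],-1],
])

```text
time: 54.5
tool_pos: [528.8, 305.2, 119.8]
tcp_rot: [-180.0, 0.0, 81.2]
ft_force: [-0.6, -0.2, -0.3]
finger_gap: 37.4
```

Run:
```python
from pl import *
st(); c,p,d=grab('wrist','w20')
```

```text
t 54.50 pos [528.8 305.2 119.8] cmd [529.2 305.5 120. ] roterr [ 0. -0. -0.] F [-0.6 -0.2 -0.3] gap 37.4 q [25. 14. 91. -0. 74. 34.]
```

View pics/w20.png

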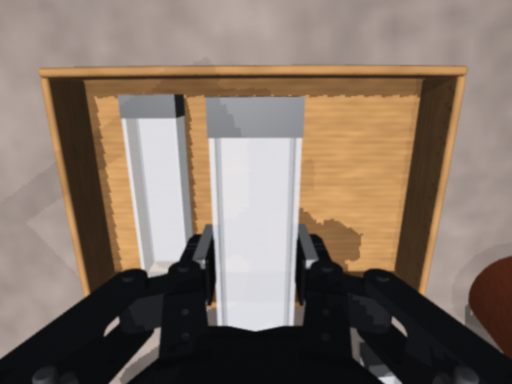

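Request:
jog_arm([
  [[0,0,0],[0,0,0.02],-1],
  [[0,0,0],[0,0,0.04],-1],
  [[0,0,0],[0,0,0.06],-1],
  [[0,0,0],[0,0,0.0745],-1],
  [[0,0,0],[0,0,0.09],-1],
  [[0,0,0],[0,0,0.09],-1],
  [[0,0,0],[0,0,0.09],0.2],
  [[0,0,0],[0,0,0.09],0.2],
  [[0,0,0],[0,0,0.0668],0.2],
  [[0,0,0],[0,0,0.0445],0.2],
  [[0,0,0],[0,0,0.0222],0.2],
  [[0,0,0],[0,0,0],0.2],
])

```text
time: 56.05
tool_pos: [529.2, 305.7, 121.2]
tcp_rot: [180.0, -0.0, 81.2]
ft_force: [0.4, -0.2, 0.7]
finger_gap: 51.5
```

Run:
```python
from pl import *
st()
rows([([626,-25,190],Rt(-2.5),7,.4),([626,-25,190],Rt(-2.5),2,.4)])
```

```text
t 56.05 pos [529.2 305.7 121.2] cmd [529.2 305.5 120. ] roterr [-0.  0.  0.] F [ 0.4 -0.2  0.7] gap 51.5 q [25. 14. 91.  0. 75. 34.]
9 [[[0.0,0.0,-0.9],[-0.0445,0.0209,-0.01],0.4],[[0.0,0.0,-1.8],[-0.0891,0.0418,-0.02],0.4],[[0.0,0.0,-2.7],[-0.1336,0.0627,-0.03],0.4],[[0.0,0.0,-3.6],[-0.1782,0.0836,-0.04],0.4],[[0.0,0.0,-4.5],[-0.2227,0.1045,-0.05],0.4],[[0.0,0.0,-5.4],[-0.2672,0.1254,-0.06],0.4],[[0.0,0.0,-6.3],[-0.3118,0.1463,-0.07],0.4],[[0.0,0.0,-6.3],[-0.3118,0.1463,-0.07],0.4],[[0.0,0.0,-6.3],[-0.3118,0.1463,-0.07],0.4]]
```

Request:
jog_arm([
  [[0,0,-0.9],[-0.0445,0.021,-0.01],0.4],
  [[0,0,-1.8],[-0.089,0.042,-0.02],0.4],
  [[0,0,-2.7],[-0.1336,0.0627,-0.03],0.4],
  [[0,0,-3.6],[-0.178,0.0836,-0.04],0.4],
  [[0,0,-4.5],[-0.2227,0.1045,-0.05],0.4],
  [[0,0,-5.4],[-0.267,0.1254,-0.06],0.4],
  [[0,0,-6.3],[-0.3118,0.1463,-0.07],0.4],
  [[0,0,-6.3],[-0.3118,0.1463,-0.07],0.4],
  [[0,0,-6.3],[-0.3118,0.1463,-0.07],0.4],
])

```text
time: 57.18
tool_pos: [625.7, -24.6, 190.0]
tcp_rot: [-180.0, -0.0, 87.4]
ft_force: [-0.1, 0.8, 0.2]
finger_gap: 59.6
```

Run:
```python
from pl import *
st(); c,p,d=grab('wrist','w21'); crop(p,180,430,0,200,3,'w21c')
```

```text
t 57.17 pos [625.7 -24.6 190. ] cmd [626. -25. 190.] roterr [0.  0.  0.1] F [-0.1  0.8  0.2] gap 59.6 q [-7. 13. 85.  0. 82. -4.]
```

View pics/w21c.png

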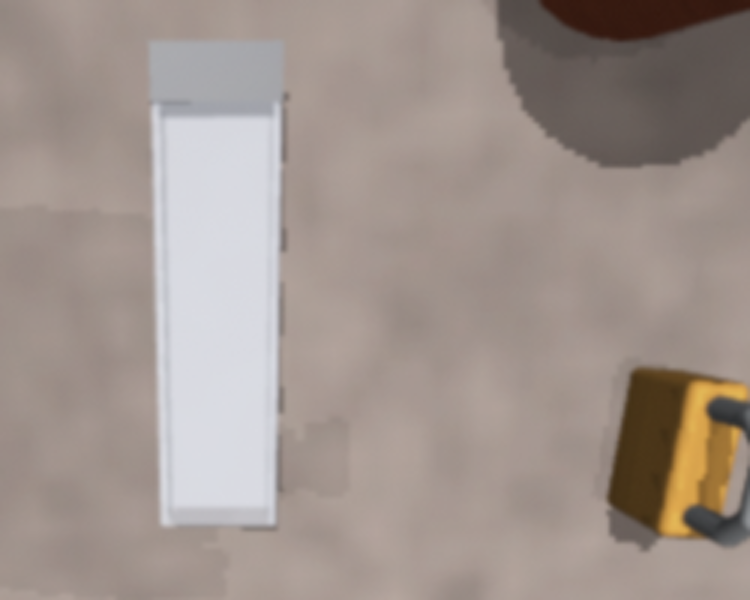

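Run:
```python
from pl import *
(x,y),a=tube('w21',[(148,41),(284,41),(161,525),(276,526)],180,0,3)
R=Rt(a)
rows([([x,y,90],R,4,.4),([x,y,40],R,2,.4),([x,y,22],R,2,.4),([x,y,22],R,1,.4)])
```

```text
centre [626.1  43.1] len 145.8 al -2.4 w 39.5 38.6
9 [[[0.0,0.0,0.0],[0.017,-0.0007,0.025],0.4],[[0.0,0.0,-0.1],[0.034,-0.0014,0.05],0.4],[[0.0,0.0,-0.1],[0.051,-0.0022,0.075],0.4],[[0.0,0.0,-0.1],[0.0681,-0.0029,0.1],0.4],[[0.0,0.0,-0.1],[0.0681,-0.0029,0.125],0.4],[[0.0,0.0,-0.1],[0.0681,-0.0029,0.15],0.4],[[0.0,0.0,-0.1],[0.0681,-0.0029,0.159],0.4],[[0.0,0.0,-0.1],[0.0681,-0.0029,0.168],0.4],[[0.0,0.0,-0.1],[0.0681,-0.0029,0.168],0.4]]
```

Request:
jog_arm([
  [[0,0,0],[0.017,-0.0007,0.025],0.4],
  [[0,0,-0.1],[0.034,-0.0014,0.05],0.4],
  [[0,0,-0.1],[0.051,-0.0022,0.075],0.4],
  [[0,0,-0.1],[0.0681,-0.0029,0.1],0.4],
  [[0,0,-0.1],[0.0681,-0.0029,0.125],0.4],
  [[0,0,-0.1],[0.0681,-0.0029,0.15],0.4],
  [[0,0,-0.1],[0.0681,-0.0029,0.159],0.4],
  [[0,0,-0.1],[0.0681,-0.0029,0.168],0.4],
  [[0,0,-0.1],[0.0681,-0.0029,0.168],0.4],
  [[0,0,-0.1],[0.0681,-0.0029,0.168],-1],
  [[0,0,-0.1],[0.0681,-0.0029,0.168],-1],
  [[0,0,-0.1],[0.0681,-0.0029,0.168],-1],
])

```text
time: 58.72
tool_pos: [627.0, 43.2, 23.5]
tcp_rot: [179.9, -0.0, 87.6]
ft_force: [-1.1, 0.1, 5.0]
finger_gap: 37.4
```

Run:
```python
from pl import *
st(); p0,R0=getc()
t=np.array([529,304.5])+[.15,1]+73*np.array([.988,-.153]); R=Rt(-8.8); print(t)
rows([(p0+[0,0,70],R0,3,-1),(p0+[0,0,98],R0,1,-1),(list(t)+[120],R,6,-1),(list(t)+[120],R,2,-1)])
```

```text
t 58.73 pos [627.   43.2  23.5] cmd [626.1  43.1  22. ] roterr [-0.1  0.   0. ] F [-1.1  0.1  5. ] gap 37.4 q [-1. 24. 91.  0. 65.  2.]
[601.274 294.331]
12 [[[0.0,0.0,0.0],[0.0,0.0,-0.0233],-1],[[0.0,0.0,0.0],[0.0,0.0,-0.0467],-1],[[0.0,0.0,0.0],[0.0,0.0,-0.07],-1],[[0.0,0.0,0.0],[0.0,0.0,-0.098],-1],[[0.0,0.0,1.1],[0.0417,-0.0059,-0.098],-1],[[0.0,0.0,2.1],[0.0833,-0.0118,-0.098],-1],[[0.0,0.0,3.2],[0.125,-0.0177,-0.098],-1],[[0.0,0.0,4.3],[0.1666,-0.0236,-0.098],-1],[[0.0,0.0,5.3],[0.2083,-0.0294,-0.098],-1],[[0.0,0.0,6.4],[0.2499,-0.0353,-0.098],-1],[[0.0,0.0,6.4],[0.2499,-0.0353,-0.098],-1],[[0.0,0.0,6.4],[0.2499,-0.0353,-0.098],-1]]
```

Request:
jog_arm([
  [[0,0,0],[0,0,-0.0233],-1],
  [[0,0,0],[0,0,-0.0467],-1],
  [[0,0,0],[0,0,-0.07],-1],
  [[0,0,0],[0,0,-0.098],-1],
  [[0,0,1.1],[0.0417,-0.006,-0.098],-1],
  [[0,0,2.1],[0.0833,-0.012,-0.098],-1],
  [[0,0,3.2],[0.125,-0.0177,-0.098],-1],
  [[0,0,4.3],[0.1666,-0.0236,-0.098],-1],
  [[0,0,5.3],[0.2083,-0.0294,-0.098],-1],
  [[0,0,6.4],[0.25,-0.0353,-0.098],-1],
  [[0,0,6.4],[0.25,-0.0353,-0.098],-1],
  [[0,0,6.4],[0.25,-0.0353,-0.098],-1],
])

```text
time: 60.22
tool_pos: [601.0, 294.1, 119.7]
tcp_rot: [-180.0, 0.0, 81.2]
ft_force: [1.2, -0.1, 0.2]
finger_gap: 37.2
```

Run:
```python
from pl import *
st(); c,p,d=grab('wrist','w22')
```

```text
t 60.23 pos [601.  294.1 119.7] cmd [601.3 294.3 120. ] roterr [ 0. -0. -0.] F [ 1.2 -0.1  0.2] gap 37.2 q [22. 23. 81. -0. 76. 30.]
```

View pics/w22.png

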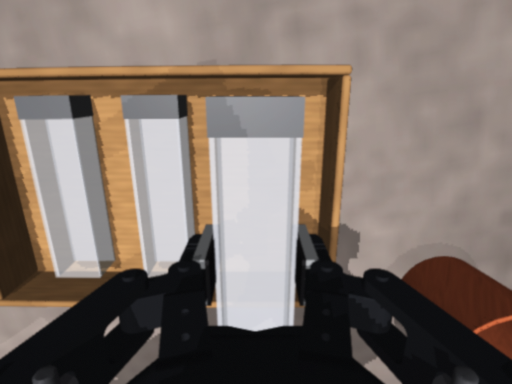

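Request:
jog_arm([
  [[0,0,0],[0,0,0.02],-1],
  [[0,0,0],[0,0,0.04],-1],
  [[0,0,0],[0,0,0.06],-1],
  [[0,0,0],[0,0,0.0745],-1],
  [[0,0,0],[0,0,0.09],-1],
  [[0,0,0],[0,0,0.09],-1],
  [[0,0,0],[0,0,0.09],0.2],
  [[0,0,0],[0,0,0.09],0.2],
  [[0,0,0],[0,0,0.0668],0.2],
  [[0,0,0],[0,0,0.0445],0.2],
  [[0,0,0],[0,0,0.0222],0.2],
  [[0,0,0],[0,0,0],0.2],
])

```text
time: 61.78
tool_pos: [601.7, 294.8, 122.9]
tcp_rot: [179.9, -0.1, 81.2]
ft_force: [-0.0, 0.8, 0.4]
finger_gap: 51.3
```

Request:
jog_arm([
  [[0,0,0],[-0.03,0,-0.05],0.2],
  [[0,0,0],[-0.06,0,-0.1],0.2],
  [[0,0,0],[-0.1,0,-0.15],0.2],
  [[0,0,0],[-0.15,0,-0.18],0.2],
  [[0,0,0],[-0.2,0,-0.18],0.2],
  [[0,0,0],[-0.25,0,-0.18],0.2],
  [[0,0,0],[-0.25,0,-0.18],0.2],
  [[0,0,0],[-0.25,0,-0.18],0.2],
])

```text
time: 62.78
tool_pos: [563.0, 47.7, 301.1]
tcp_rot: [180.0, -0.0, 81.1]
ft_force: [-0.6, 1.1, 0.2]
finger_gap: 51.4
```

Run:
```python
from pl import *
s=sense();print(s['time'],s['tool_pos'])
S,p,d=grab('scene','s23'); crop(p,100,380,80,320,2.5,'s23c')
D,p,d2=grab('side','d23'); crop(p,120,370,110,350,2.5,'d23c')
```

```text
62.775 [562.99037247  47.68235843 301.12121521]
```

View pics/s23c.png

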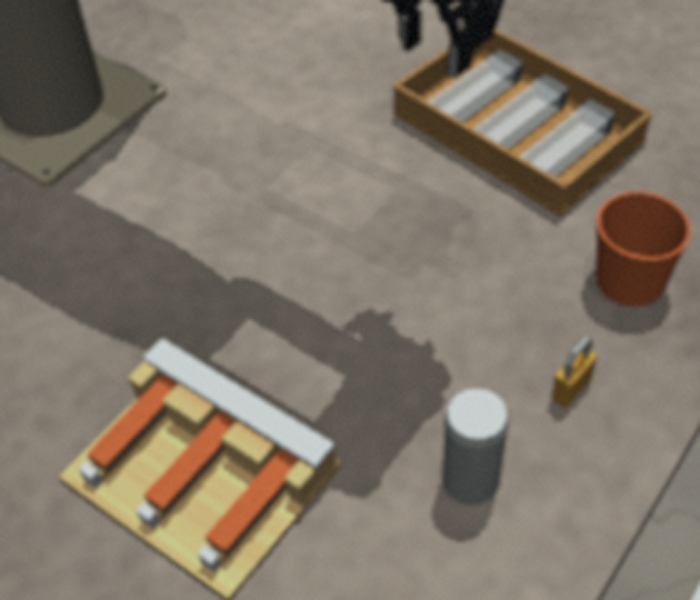

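View pics/d23c.png

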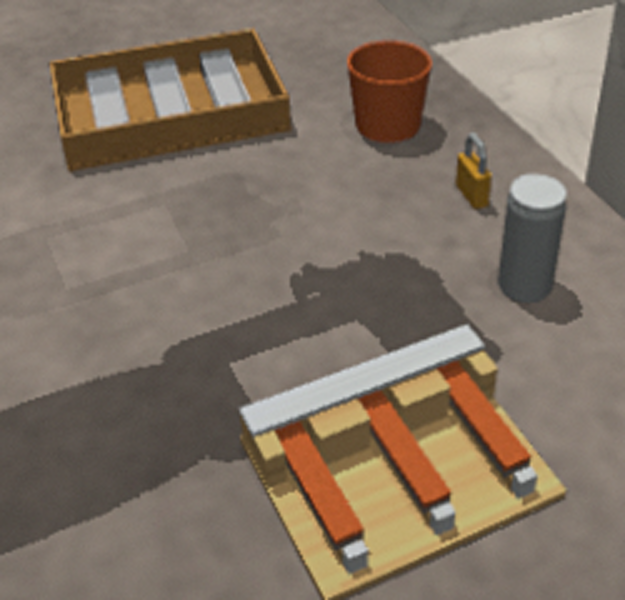

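Request:
jog_arm([
  [[0,0,0],[-0.05,0.003,0.005],0.2],
  [[0,0,0],[-0.1,0.005,0.01],0.2],
  [[0,0,0],[-0.15,0.008,0.015],0.2],
  [[0,0,0],[-0.2,0.01,0.02],0.2],
  [[0,0,0],[-0.25,0.012,0.02],0.2],
  [[0,0,0],[-0.3,0.014,0.02],0.2],
  [[0,0,0],[-0.338,0.016,0.02],0.2],
  [[0,0,0],[-0.338,0.016,0.02],0.2],
  [[0,0,0],[-0.338,0.016,0.02],0.2],
  [[0,0,0],[-0.338,0.016,0.02],0.2],
])

```text
time: 64.12
tool_pos: [527.6, -287.4, 280.2]
tcp_rot: [-180.0, -0.0, 81.3]
ft_force: [0.4, 0.0, -0.1]
finger_gap: 51.3
```

Run:
```python
from pl import *
c,p,d=grab('wrist','w24')
hsv=cv2.cvtColor(p,cv2.COLOR_BGR2HSV)
m=((hsv[...,1]>150)&(hsv[...,0]<10)&(hsv[...,2]>60)).astype(np.uint8)
n,l,s_,ce=cv2.connectedComponentsWithStats(m)
for i in range(1,n):
    if s_[i,4]>400:
        pts=np.argwhere(l==i)[:,::-1]; P=bydepth(c,pts,d[pts[:,1],pts[:,0]]); P=P[(P[:,2]>25)&(P[:,2]<55)]
        A=np.c_[P[:,:2]-P[:,:2].mean(0),np.ones(len(P))]; k=np.linalg.lstsq(A,P[:,2],rcond=None)[0]
        print(s_[i],'mean',P.mean(0).round(1),'y',P[:,1].min().round(1),P[:,1].max().round(1),'slopes deg',np.degrees(np.arctan(k[:2])).round(1))
```

```text
[ 302  118   24   80 1405] mean [ 600.4 -303.5   37.1] y -357.0 -254.7 slopes deg [0.6 0.1]
[ 241  127   30   80 1322] mean [ 527.1 -303.6   37.2] y -357.4 -254.6 slopes deg [-0.  0.]
[ 181  136   35   78 1404] mean [ 452.4 -303.3   37.1] y -356.8 -254.4 slopes deg [ 1.1 -0.1]
```

View pics/w24.png

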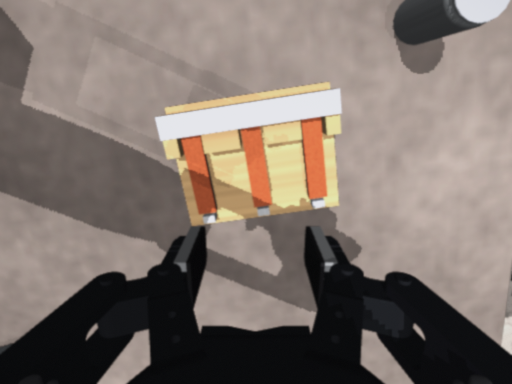

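The stones lie flat (slope along them at most 0.1°). Their tops read 37.1 mm against 36 expected, which matches this camera's usual +1 mm offset. Robot clear of everything; handing in.

```bash
python3 -c "
from bench import *
print(hand_in())"
```

```text
the job is handed in; nothing more can be done
None
```

I handed the job in at about 64 s, with all three stones in the rack and all three tubes in the crate.

- **Order:** All three tubes held a stone. I tipped each 40° until about 46 mm stuck out and laid it flat again. Only when all three were ready did I draw the stones out, hook each under the lip and swing it down into its bay. The empty tubes went into the crate last.
- **Disturbances:** One tube was knocked about 3 cm aside after its stone was out. I saw it in the side view, measured it again and picked it up from its new place. I saw no sign of the grip slackening.
- **Last checks:**
  - All three stones lie flat, with a slope along their length of 0.1° or less.
  - About 12 mm of each stone was under the lip just before I let go.
  - The three tubes lie side by side in the crate.
  - The oil can, padlock and pot look unmoved.
- **Disagreements:**
  - The wrist camera and the fixed cameras differed by about 3.5 mm on where the rack's middle lies. I used a value in between, and the insertions met no noticeable force.
  - The stone tops read 37.1 mm instead of 36 mm, which matches the roughly 1 mm the wrist camera's depth reads high.

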